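Nest the key cups in the leaning holder and snap its cam lever closed

TASK

Put the two steel key cups away in the leaning holder: the short cup into the holder's tapered sleeve first and let go of it, then the tall cup into the short one, each lowered gently along the lean until it just rests in the taper, never dropped in or pressed so that it wedges tight. Then flip the cam lever at the holder's side away from you over its high point until it snaps fully closed. Do not disturb the brass door viewer, the oil bottle, the bakelite knob or the key in the dish.

Things in the scene. Friction and masses are not known exactly. Their poses are not given: they have to be found in the camera images.
- short_cup_center (a point): Short key cup, open, stainless, plain round taper: 95 mm high, 39 mm across at the foot, 58 mm at the rim, wall 4 mm, about 110 g. Point: on its axis 47.5 mm above its foot, own z towards the mouth. Starts upright on the counter left or right of the holder, the door viewer 60 mm away (centre to centre).
- tall_cup_center (a point): Tall key cup, same taper: 110 mm high, 37 mm across at the foot, 59 mm at the rim, wall 4 mm, about 110 g. Point: on its axis 55 mm above its foot, own z towards the mouth. Starts upright on the other side, the oil bottle 62 mm away. Resting in the short cup, its centre is 37 mm (+-3) beyond that cup's centre along the axis and its rim 44.5 mm beyond that rim.
- sleeve_mouth (a point): Centre of the mouth of the holder's fixed tapered steel sleeve, leaning 30 degrees, mouth towards the robot; own z out of the mouth along its axis, own y level towards the lever. Inside 49 mm across at the mouth, outside 59, 60 deep, same taper (1 mm radius per 10 mm), so cups rest by their sides. With the short cup resting in it, that cup's centre is 4.5 mm (+-3) inside this point, its rim 43 mm out.
- cam_lever (a joint): Cam lever beside the sleeve, rad: 0 open (leaning 35 degrees from vertical towards the robot), growing as it swings up and over away from the robot (own +x of lever_pivot), 2.0 closed (nearly flat, pointing away). A spring returns it to 0 from below 1.15, its high point, with up to 0.45 N m, and snaps it on to 2.0 by itself from beyond.
- lever_pivot (a point): Axis of the cam lever, between its two bracket cheeks, 48 mm above the counter, 110 mm to the side of the sleeve; fixed axes: x level, away from the robot, y along the lever's axis, z up. The bracket is 27 mm across y, 24 mm along x, 56 mm high.
- lever_tip (a point): Centre of the round end of the lever's black grip, 68 mm from the pivot; the grip is 13 mm thick and covers the outer 32 mm of the lever.
- viewer_mid (a point): Bystander: polished brass door viewer standing on its flange, 80 mm high, 25 mm across the top and 32 mm at the foot; point half-way up.
- oil_mid (a point): Bystander: small white oil bottle, 105 mm high, 32 mm across; point half-way up.
- knob_mid (a point): Bystander: black bakelite knob, 43 mm high, 44 mm across, standing in front of the holder, on the robot's side; point half-way up.
- key_mid (a point): Bystander: chrome car key blank, 58 mm long, lying in the green dish.
- chute: Fixed: green enamel dish 120 mm across and 28 mm high with an inclined steel chute, 56 mm wide, rising behind it (own +x) from 62 mm to 190 mm above the counter, 0.21 m away; origin under the dish's centre. It stands to the right of the holder.
There are look-alikes about, which are no part of the job. What is shaped like the part that bears short_cup_center but pink is not meant.

How it is judged:
By the outcome, as a careful person would: the job done as asked, in the order asked, and still so for the second after the job is handed in, with the robot touching nothing.
It also fails if it takes over 72 s, if anything falls off the work surface, if the arm or the gripper's body presses on something with over 40 N, if the wrist force passes 120 N, or if a joint passes its speed limit or range.

ROBOT

A 6-joint arm with a two-finger parallel gripper is mounted at the origin on the work surface. World frame = base frame: x ahead of the robot, y to its left, z up, the work surface at z = 0. Lengths are in m, angles in rad, forces in N, time in s.
With the tool pointing down it reaches from about 0.3 to 0.775 m from the base axis. Payload 14.6 kg.
Tool frame: the origin (TCP) lies where the fingers leave the gripper's body, on its centre line; the fingertips stand 97 mm ahead of it and the grasp point (between the pads) lies 78 mm ahead of it (ctrl.finger_overhang is the distance from the TCP to the fingertips, in m); z points along the fingers, y is the direction in which the jaws open and shut (so a half turn about z gives the same grasp; the last joint's range is limited). The gripper opens to 94 mm and grips with 3 to 60 N. Pads are 16 mm wide; open, the fingers measure 119 mm over their backs; the gripper's body (75 mm by 177 mm) begins 78 mm behind the grasp point.
Start: joints at [1.119, 0.3, 1.521, -0, 1.321, -0.067], TCP at [0.206, 0.51, 0.303] pointing down, gripper open.
Joint ranges: [-3.03, 3.03], [-0.79, 2.21], [0.23, 2.52], [-1.04, 4.18], [0, 3.07], [-2.55, 2.55]. Speed limits (rad/s): [2.22, 2.22, 2.57, 3.14, 3.14, 3.14].

INTERFACE

Orientations are given as [roll, pitch, yaw] about the fixed x, y, z axes, in that order (R = Rz(yaw) Ry(pitch) Rx(roll)).
In Python, from station import ctrl, imaging, hand_in gives the robot as it stands.
- The arm moves only by the shell command python3 -m pendant 'ROWS' [FORCE]. ROWS is JSON, a list of rows, each a list of 7 numbers: the shift along the tool's x, y, z normalised to -1 to 1, where 1 is 120 mm, then the turn, a rotation vector about the tool's x, y, z normalised to -1 to 1, where 1 is 30 degrees, then the closure, from -1 (fully open) to 1 (shut). A call has 1 to 10 rows; each row shifts and turns the commanded pose from where the row before left it, along the tool's axes as they then stand; what a row does not reach is not made up. A row lasts 1/12 s, in which the tool goes at most 41.7 mm and 7.16 degrees, less where a joint would pass 70% of its speed; a pose out of reach is approached as far as the arm can. A call with a number of a shift or a turn outside -1 to 1 is refused whole. A call with a gripper value outside its range is refused whole. The fingers move at their own pace and stop on an object; FORCE is the grip in N (left out, the last holds). Time passes only in rows, so rows that do not move let the fingers close. It gives the time, the measured TCP pose, the force and the opening at its end, in the units of the state.
- ctrl.get_obs(): the state, without advancing time (a new reading comes with each control period).
- imaging.camera(name): name is "scene" or "top" or "wrist"; returns a dict with "image" (480x640x3 uint8, red, green, blue), "mtx" (3x3 intrinsics, pixels), "k1" (the pictures are not rectified: a ray, as slopes to the right and down, at radius r is drawn at 1 + k1 r^2 times it, then the intrinsics apply), "rvec" (rotation vector, rad) and "tvec" (3), from world to camera coordinates, as OpenCV has them. Camera axes: x right, y down, z forward; pixel columns grow to the right and rows downward; lengths in m; the calibration is good to about 2 mm. A picture is of the moment at which its call begins. There is no depth.
- hand_in(): hands the job in, once; it reports no verdict.
The state is a dict: "time_s": time; "qpos": joint angles; "joint_vel": joint speeds; "tau": joint torques, N m; "ee_pos": TCP position; "eef_rot": TCP orientation; "force": force on the tool from outside, world axes, zero at the start; "moment": the same for the moment, N m; "grip_width": finger opening in m.
Only numpy, scipy, OpenCV 4.12 (cv2) and the standard library are available. Lean on these libraries where they do the work, as an engineer would, in place of code of your own. Each camera call takes 0.05 s, during which the arm holds its last target.

## Working session

There is one attempt and no reset: what is moved stays moved. The work goes in short steps, Python scripts to look and compute and a shell command to move; the robot and the scene stay as the last step left them, time stands still between calls to the robot, and variables do not carry over. Pictures are saved under pics/ and viewed, and the job is handed in when it is done.

```bash
mkdir -p pics; ls; python3 - <<'E'
from station import ctrl, imaging
import cv2
print(ctrl.get_obs(), ctrl.finger_overhang)
for n in("scene","top","wrist"):
    c=imaging.camera(n); cv2.imwrite(f"pics/{n}0.png",c["image"][:,:,::-1]); print(n,c["mtx"].tolist(),c["k1"],c["rvec"],c["tvec"])
E
```

```text
pics
{'time_s': 0.0, 'qpos': array([ 1.11941682e+00,  3.00451742e-01,  1.52158297e+00, -1.86067796e-05,
        1.32067125e+00, -6.65745257e-02]), 'joint_vel': array([-0.00089061, -0.00039579,  0.00053069, -0.00166567, -0.0009064 ,
       -0.00160491]), 'tau': array([-9.46175969e-04, -5.31806016e+01, -3.52728403e+01,  7.07883085e-02,
        2.44182476e-02, -7.90000445e-05]), 'ee_pos': array([0.20638599, 0.50964881, 0.30209608]), 'eef_rot': array([-3.14048060e+00, -5.60811463e-05,  2.75679225e+00]), 'force': array([ 0.29564402, -0.37986233,  0.16760528]), 'moment': array([ 0.01745911, -0.04839609, -0.00894828]), 'grip_width': 0.09379512474038874} 0.0972
scene [[500.1197417732739, 0.0, 319.2353222373072], [0.0, 500.1197417732739, 240.0089444500184], [0.0, 0.0, 1.0]] -0.025980697317580494 [ 1.01323475  2.3944338  -1.0496998 ] [ 0.38169996 -0.19303425  1.42543001]
top [[542.5757311839608, 0.0, 324.66252476973506], [0.0, 542.5757311839608, 242.0068382826299], [0.0, 0.0, 1.0]] -0.17040213061664383 [ 2.18325464 -2.15343989  0.1016325 ] [-0.04267671  0.53702621  1.09547578]
wrist [[375.9934501117945, 0.0, 313.1706435410471], [0.0, 375.9934501117945, 242.2122801070773], [0.0, 0.0, 1.0]] 0.00240483414381986 [-2.39672628 -1.6188655  -0.23422537] [-0.54830628 -0.03076574  0.39196143]
```

View pics/scene0.png

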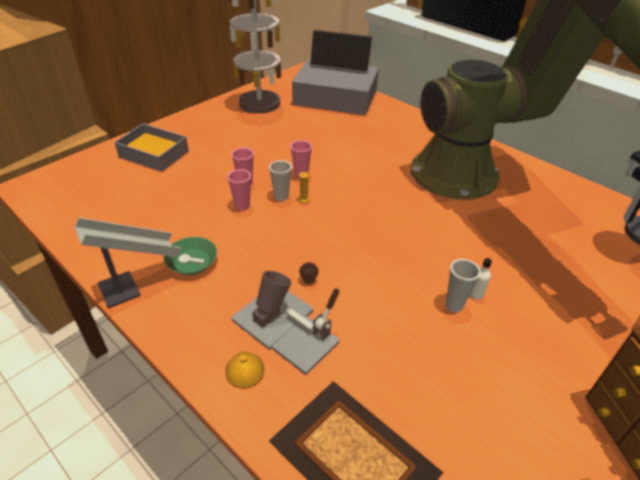

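View pics/top0.png

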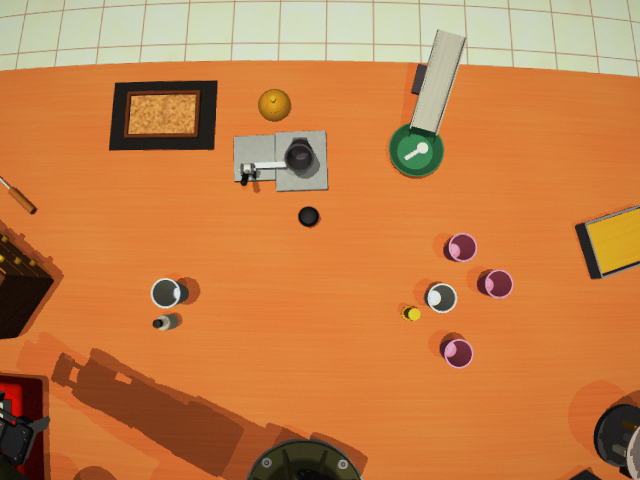

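View pics/wrist0.png

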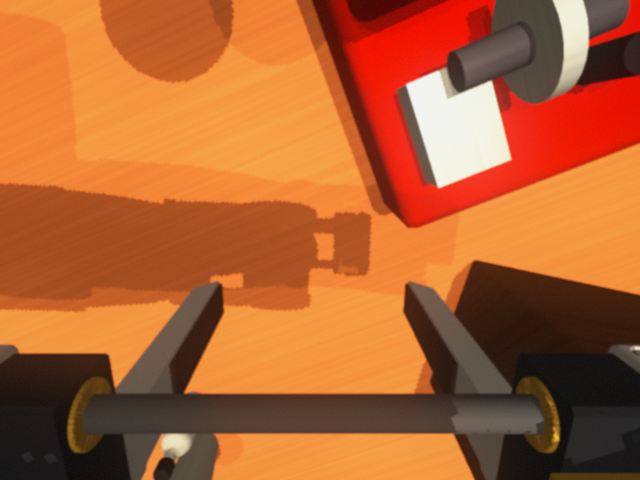

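The pink cups are at top (461,247), (498,283) and (457,352). The grey steel cup at top (441,298), with the brass viewer beside it at (411,313), is the short cup. The other steel cup at (168,293), next to the oil bottle at (163,323), is the tall one. I'll confirm with enlarged crops.

```bash
cat > h.py <<'E'
import numpy as np, cv2
from scipy.spatial.transform import Rotation as R
from scipy.optimize import least_squares
from station import ctrl, imaging
def cam(n): return imaging.camera(n)
def dist(c): return np.array([c["k1"],0,0,0,0.])
def proj(c,P): return cv2.projectPoints(np.asarray(P,float).reshape(-1,1,3),np.array(c["rvec"]),np.array(c["tvec"]),np.array(c["mtx"]),dist(c))[0].reshape(-1,2)
def ray(c,uv):
    p=cv2.undistortPoints(np.array([[uv]],float),np.array(c["mtx"]),dist(c))[0,0]
    M=cv2.Rodrigues(np.array(c["rvec"]))[0]; o=-M.T@np.array(c["tvec"]); d=M.T@np.array([p[0],p[1],1.]); return o,d/np.linalg.norm(d)
def onz(c,uv,z):
    o,d=ray(c,uv); return o+d*(z-o[2])/d[2]
def tri(obs):
    A=np.zeros((3,3));b=np.zeros(3)
    for c,uv in obs:
        o,d=ray(c,uv);Q=np.eye(3)-np.outer(d,d);A+=Q;b+=Q@o
    return np.linalg.solve(A,b)
def circ(cen,ax,r,n=72):
    ax=np.array(ax,float)/np.linalg.norm(ax); u=np.cross(ax,[0.3,1,0.1]);u/=np.linalg.norm(u);v=np.cross(ax,u)
    t=np.linspace(0,2*np.pi,n,endpoint=False); return np.array(cen)+r*(np.cos(t)[:,None]*u+np.sin(t)[:,None]*v)
def crop(img,x0,y0,w,h,s,name):
    im=cv2.resize(np.ascontiguousarray(img[y0:y0+h,x0:x0+w,::-1]),None,fx=s,fy=s,interpolation=cv2.INTER_CUBIC)
    return im
E
python3 - <<'E'
from h import *
s=cam("scene");t=cam("top")
np.save("s0.npy",s,allow_pickle=True);np.save("t0.npy",t,allow_pickle=True)
def two(a,b,n): cv2.imwrite(n,np.hstack([a,b]))
two(crop(t["image"],400,270,80,80,5,0),crop(s["image"],240,140,80,80,5,0),"pics/short.png")
two(crop(t["image"],140,260,80,80,5,0),crop(s["image"],430,245,80,80,5,0),"pics/tall.png")
two(crop(t["image"],230,120,110,110,3.6,0),crop(s["image"],230,255,120,120,3.3,0),"pics/hold.png") if 0 else two(cv2.resize(crop(t["image"],230,120,110,110,3,0),(400,400)),cv2.resize(crop(s["image"],230,255,120,120,3,0),(400,400)),"pics/hold.png")
E
```

```text
(no output)
```

View pics/short.png

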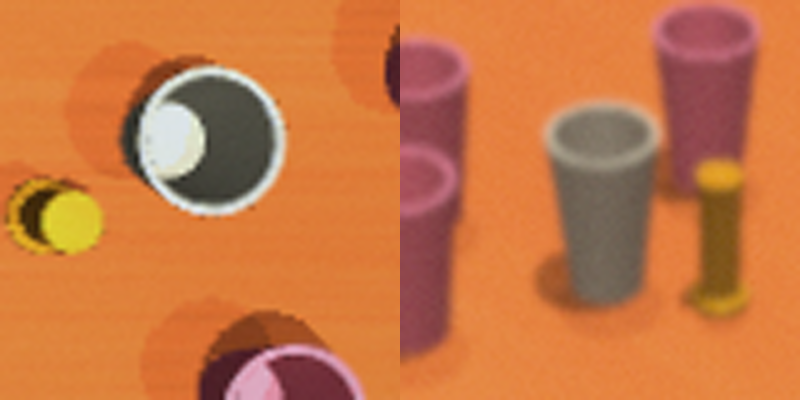

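View pics/tall.png

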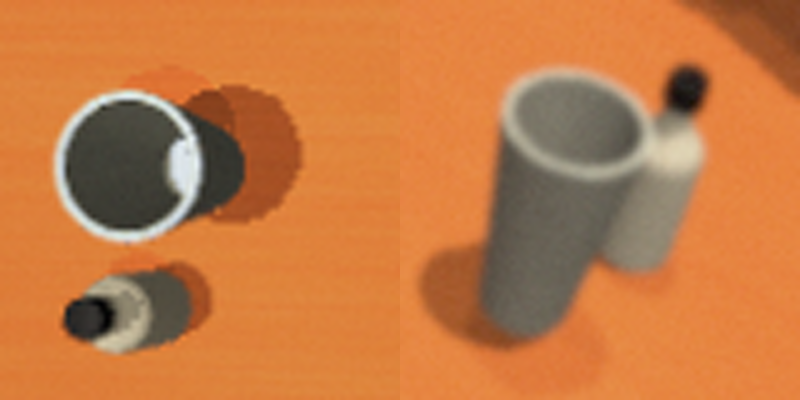

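View pics/hold.png

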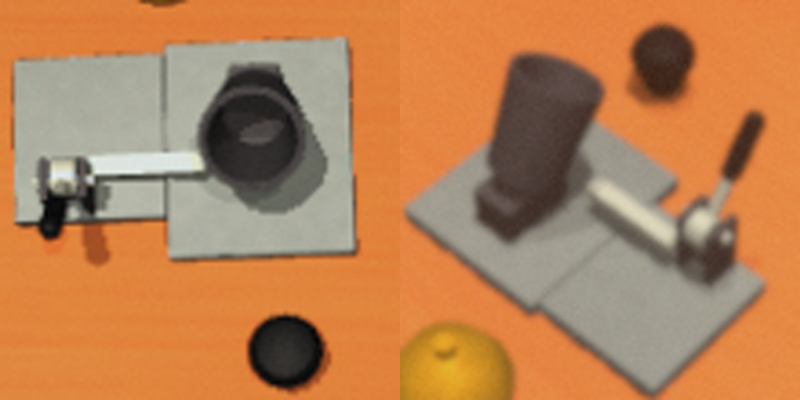

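```bash
python3 - <<'E'
from h import *
s=np.load("s0.npy",allow_pickle=True).item();t=np.load("t0.npy",allow_pickle=True).item()
for n,a,b,z in [("short rim",(442.4,298.2),(280.4,166.8),.095),("tall rim",(165.8,293.2),(465.4,269.8),.110),("mouth",(299.3,158),(277.1,280.2),None),("tip",(242.9,183.8),(337.1,289.5),None),("knob top",(308.5,216.4),(308.6,267),.043),("pivot",(247,169),(321.5,325),.048),("viewer top",(414.3,314),(304,175),.08),("oil cap",(157.6,323.4),(487.2,263),.105)]:
    print(n,tri([(t,a),(s,b)]).round(4), onz(t,a,z).round(4) if z else"",onz(s,b,z).round(4) if z else "")
# plate corners top (z~0?)
for p in [(14,62),(163,55),(167,45),(346,39),(354,253),(168,259),(20,222)]:
    print(onz(t,(230+p[0]/3.636,120+p[1]/3.636),0.006).round(4))
E
```

```text
short rim [ 0.4233 -0.2647  0.0925] [ 0.4244 -0.2654  0.095 ] [ 0.425  -0.2603  0.095 ]
tall rim [0.4251 0.2716 0.1066] [0.4259 0.2694 0.11  ] [0.4274 0.2739 0.11  ]
mouth [0.6966 0.0182 0.093 ]  
tip [0.6413 0.1262 0.1063]  
knob top [ 0.5883 -0.0007  0.0382] [ 0.5882 -0.0015  0.043 ] [0.5911 0.0033 0.043 ]
pivot [0.6856 0.1292 0.0426] [0.6851 0.1275 0.048 ] [0.6881 0.133  0.048 ]
viewer top [ 0.3919 -0.2119  0.078 ] [ 0.3931 -0.2129  0.08  ] [ 0.3929 -0.2083  0.08  ]
oil cap [0.3658 0.2895 0.0961] [0.367  0.2855 0.105 ] [0.3743 0.2934 0.105 ]
[0.7661 0.1654 0.006 ]
[0.7708 0.076  0.006 ]
[0.777  0.0738 0.006 ]
[ 0.7817 -0.0329  0.006 ]
[ 0.6518 -0.0393  0.006 ]
[0.647  0.0697 0.006 ]
[0.6684 0.158  0.006 ]
```

```bash
cat >> h.py <<'E'
def Rtool(thy,lean=0,yaw=0):
    # tool down, tool y at angle thy (deg) ; lean: tilt about holder frame
    y=np.array([np.cos(np.radians(thy)),np.sin(np.radians(thy)),0]); 
    l=np.radians(lean); w=np.radians(yaw)
    z=np.array([np.sin(l)*np.cos(w),np.sin(l)*np.sin(w),-np.cos(l)])
    y=y-z*(y@z); y/=np.linalg.norm(y); return np.c_[np.cross(y,z),y,z]
def pose():
    o=ctrl.get_obs(); return o["ee_pos"],R.from_euler("xyz",o["eef_rot"]).as_matrix()
def plan(p1,R1,n=None,p0=None,R0=None):
    if p0 is None: p0,R0=pose()
    p1=np.array(p1)
    dr=R.from_matrix(R0.T@R1).as_rotvec()
    k=max(1,int(np.ceil(max(np.linalg.norm(p1-p0)/.040,np.degrees(np.linalg.norm(dr))/7.0))))
    n=n or k
    S=sum(R0@R.from_rotvec(dr*i/n).as_matrix() for i in range(n))
    dp=np.linalg.solve(S,p1-p0)
    print(n,"rows of",(dp/.12).round(3).tolist(),(np.degrees(dr)/n/30).round(3).tolist())
    return p1,R1
def tcp_for(g,Rm): return np.array(g)-.078*Rm[:,2]
E
python3 - <<'E'
from h import *
a=plan([.43,.10,.30],Rtool(68))
a=plan([.40,-.25,.30],Rtool(31),None,*a)
E
```

```text
12 rows of [-0.251, -0.206, 0.002] [-0.0, 0.0, -0.0]
9 rows of [-0.183, -0.276, -0.0] [0.0, 0.0, 0.137]
```

```bash
python3 -m pendant '[[-0.251,-0.206,0.002,0,0,0,-1],[-0.251,-0.206,0.002,0,0,0,-1],[-0.251,-0.206,0.002,0,0,0,-1],[-0.251,-0.206,0.002,0,0,0,-1],[-0.251,-0.206,0.002,0,0,0,-1],[-0.251,-0.206,0.002,0,0,0,-1],[-0.251,-0.206,0.002,0,0,0,-1],[-0.251,-0.206,0.002,0,0,0,-1],[-0.251,-0.206,0.002,0,0,0,-1],[-0.251,-0.206,0.002,0,0,0,-1]]' 20
python3 -m pendant '[[-0.251,-0.206,0.002,0,0,0,-1],[-0.251,-0.206,0.002,0,0,0,-1],[0,0,0,0,0,0,-1]]'
python3 -c "
from h import *
plan([.40,-.25,.30],Rtool(31))"
```

```text
time_s: 1.08
ee_pos: [0.3933, 0.1657, 0.3004]
eef_rot: [3.141, 0.0, 2.757]
force: [1.0, 0.7, -0.0]
grip_width: 0.0943
time_s: 1.33
ee_pos: [0.4321, 0.0946, 0.2997]
eef_rot: [-3.141, 0.001, 2.752]
force: [-0.4, -0.1, 0.2]
grip_width: 0.0941
9 rows of [-0.179, -0.272, -0.0] [-0.0, 0.0, 0.136]
```

```bash
python3 -m pendant '[[-0.18,-0.272,0,0,0,0.136,-1],[-0.18,-0.272,0,0,0,0.136,-1],[-0.18,-0.272,0,0,0,0.136,-1],[-0.18,-0.272,0,0,0,0.136,-1],[-0.18,-0.272,0,0,0,0.136,-1],[-0.18,-0.272,0,0,0,0.136,-1],[-0.18,-0.272,0,0,0,0.136,-1],[-0.18,-0.272,0,0,0,0.136,-1],[-0.18,-0.272,0,0,0,0.136,-1],[0,0,0,0,0,0,-1]]'
python3 -c "
from h import *
w=cam('wrist'); np.save('w1.npy',w,allow_pickle=True)
im=np.ascontiguousarray(w['image'][:,:,::-1]); cv2.imwrite('pics/w1.png',im)
print(pose()[0],proj(w,[[.4246,-.2635,.095]]))"
```

```text
time_s: 2.17
ee_pos: [0.3987, -0.2503, 0.2996]
eef_rot: [-3.141, 0.0, 2.107]
force: [0.9, 1.5, -0.3]
grip_width: 0.094
[ 0.39962037 -0.24813604  0.29955306] [[333.60067226 268.00356066]]
```

View pics/w1.png

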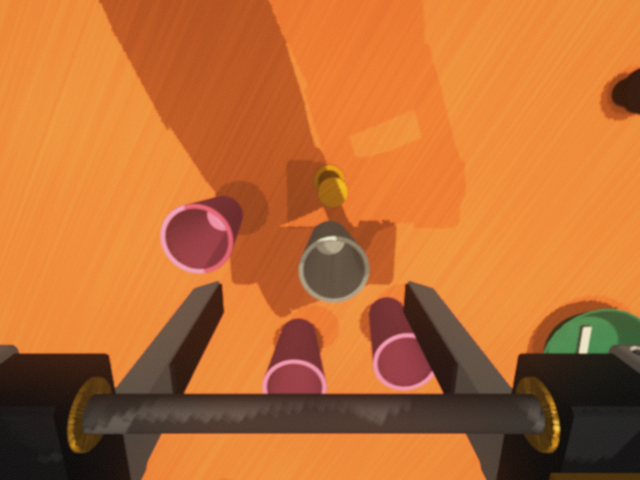

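The wrist picture shows the grey short cup rim centred at (334,267), matching my estimate, and the viewer at (331,185). The jaws are at right angles to the viewer direction.

```bash
python3 -c "
from h import *
a=plan([.4246,-.2635,.255],Rtool(31))
a=plan([.4246,-.2635,.153],Rtool(31),None,*a)"
```

```text
2 rows of [-0.108, 0.056, 0.186] [-0.0, -0.0, -0.001]
3 rows of [0.0, 0.0, 0.283] [0.0, 0.0, 0.0]
```

```bash
python3 -m pendant '[[-0.108,0.056,0.186,0,0,0,-1],[-0.108,0.056,0.186,0,0,0,-1],[0,0,0,0,0,0,-1],[0,0,0,0,0,0,-1]]'
python3 -c "
from h import *
w=cam('wrist')
im=np.ascontiguousarray(w['image'][:,:,::-1]); cv2.imwrite('pics/w2.png',im)
p,r=pose();print(p,r.round(3))
print(proj(w,circ([.4246,-.2635,.095],[0,0,1],.029,4)), proj(w,p+r[:,2]*.097+np.outer([-.05,.05],r[:,1])))
plan([.4246,-.2635,.153],Rtool(31))"
```

```text
time_s: 2.55
ee_pos: [0.4258, -0.2601, 0.2545]
eef_rot: [-3.141, -0.002, 2.117]
force: [-0.1, 0.8, 0.5]
grip_width: 0.0944
[ 0.42579984 -0.26023737  0.25566028] [[-0.52   0.854 -0.   ]
 [ 0.854  0.52   0.   ]
 [ 0.    -0.    -1.   ]]
[[281.39877993 230.31616016]
 [279.57451351 287.44036817]
 [338.51856061 290.43526985]
 [343.0658117  233.59048576]] [[218.00615181 297.72579534]
 [412.06012947 298.12819868]]
3 rows of [-0.006, -0.008, 0.285] [-0.0, -0.0, 0.004]
```

View pics/w2.png

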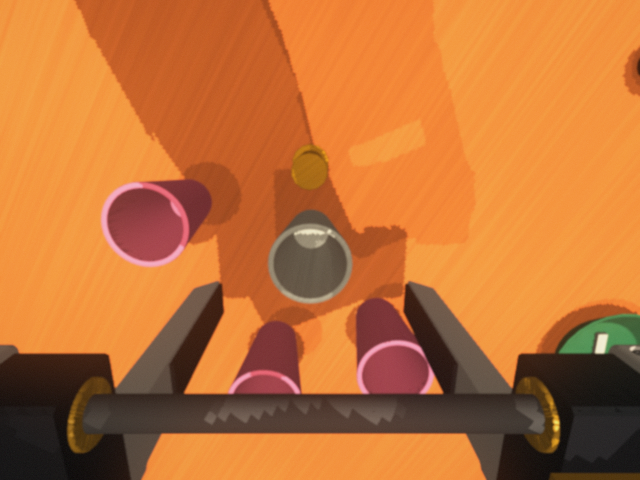

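```bash
python3 -m pendant '[[-0.006,-0.008,0.285,0,0,0,-1],[-0.006,-0.008,0.285,0,0,0,-1],[0,0,0,0,0,0,-1]]'
python3 -m pendant '[[0,0,0,0,0,0,-1],[0,0,0,0,0,0,-1]]'
python3 -c "
from h import *
plan([.4246,-.2635,.153],Rtool(31))"
```

```text
time_s: 2.85
ee_pos: [0.4232, -0.2618, 0.1833]
eef_rot: [-3.139, -0.006, 2.117]
force: [-0.8, -0.1, -0.6]
grip_width: 0.0942
time_s: 3.02
ee_pos: [0.4254, -0.2635, 0.1893]
eef_rot: [3.141, 0.003, 2.116]
force: [0.0, 0.6, -0.4]
grip_width: 0.0944
1 rows of [0.004, -0.006, 0.302] [0.002, 0.005, 0.009]
```

```bash
python3 -m pendant '[[0,0,0.15,0,0,0,-1],[0,0,0.15,0,0,0,-1],[0,0,0,0,0,0,-1],[0,0,0,0,0,0,-1]]'
python3 -m pendant '[[0,0,0,0,0,0,0],[0,0,0,0,0,0,0.3],[0,0,0,0,0,0,0.6],[0,0,0,0,0,0,0.8],[0,0,0,0,0,0,1],[0,0,0,0,0,0,1],[0,0,0,0,0,0,1],[0,0,0,0,0,0,1]]' 20
```

```text
time_s: 3.35
ee_pos: [0.4252, -0.2635, 0.1524]
eef_rot: [3.141, 0.001, 2.116]
force: [0.8, -0.1, 0.3]
grip_width: 0.0938
time_s: 4.02
ee_pos: [0.4248, -0.2634, 0.1509]
eef_rot: [3.141, 0.0, 2.116]
force: [0.0, 0.5, 2.1]
grip_width: 0.0561
```

```bash
python3 -m pendant '[[0,0,0,0,0,0,1],[0,0,-0.1,0,0,0,1],[0,0,-0.2,0,0,0,1],[0,0,-0.3,0,0,0,1],[0,0,-0.3,0,0,0,1],[0,0,-0.3,0,0,0,1],[0,0,-0.1,0,0,0,1],[0,0,0,0,0,0,1]]'
python3 -c "
from h import *
w=cam('wrist');s=cam('scene')
cv2.imwrite('pics/w3.png',np.hstack([cv2.resize(w['image'][:,:,::-1],(400,300)),cv2.resize(s['image'][50:290,180:500,::-1],(400,300))]))"
```

```text
time_s: 4.68
ee_pos: [0.4251, -0.2637, 0.3097]
eef_rot: [3.14, 0.005, 2.116]
force: [-0.1, -0.4, -1.1]
grip_width: 0.056
```

View pics/w3.png

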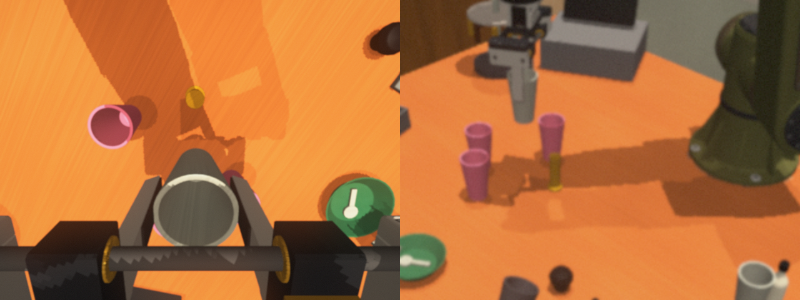

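```bash
cat > ov.py <<'E'
from h import *
def ov(c,x0,y0,w,h,sc,circs,pts=[]):
    im=crop(c["image"],x0,y0,w,h,sc,0)
    for cen,ax,r,col in circs:
        q=(proj(c,circ(cen,ax,r))-[x0,y0]+.5)*sc-.5
        cv2.polylines(im,[np.round(q).astype(int)],True,col,1)
    for p,col in pts:
        q=((proj(c,[p])[0]-[x0,y0]+.5)*sc-.5).astype(int); cv2.circle(im,tuple(int(v) for v in q),3,col,-1)
    return im
def ax(yaw,lean=30):
    l,w=np.radians(lean),np.radians(yaw); return np.array([-np.sin(l)*np.cos(w),-np.sin(l)*np.sin(w),np.cos(l)])
E
python3 - <<'E'
from ov import *
s=np.load("s0.npy",allow_pickle=True).item();t=np.load("t0.npy",allow_pickle=True).item()
a=ax(2.6);m=np.array([.6966,.0182,.093])
C=[(m,a,.0295,(0,255,0)),(m,a,.0245,(255,255,0)),(m-.06*a,a,.0235,(0,255,255))]
cv2.imwrite("pics/ov1.png",np.hstack([ov(t,260,120,80,80,5,C,[(m,(0,0,255))]),ov(s,240,255,80,80,5,C,[(m,(0,0,255))])]))
E
```

```text
(no output)
```

View pics/ov1.png

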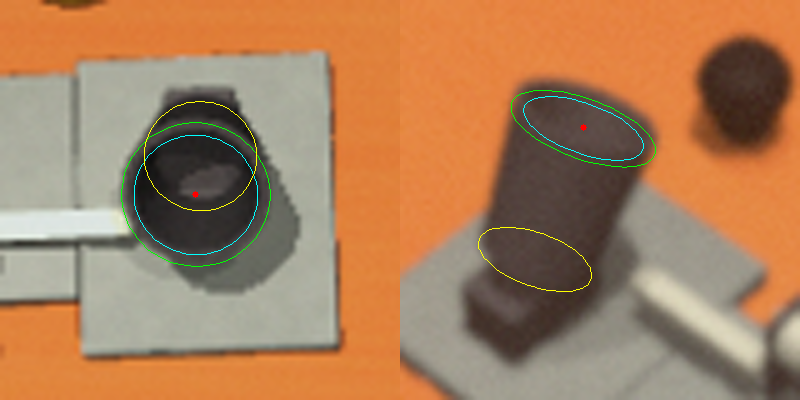

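```bash
python3 - <<'E'
from h import *
a=plan([.62,-.07,.34],Rtool(92.6))
E
```

```text
9 rows of [-0.064, 0.259, -0.032] [0.0, -0.0, -0.227]
```

```bash
python3 -m pendant '[[-0.064,0.259,-0.032,0,0,-0.227,1],[-0.064,0.259,-0.032,0,0,-0.227,1],[-0.064,0.259,-0.032,0,0,-0.227,1],[-0.064,0.259,-0.032,0,0,-0.227,1],[-0.064,0.259,-0.032,0,0,-0.227,1],[-0.064,0.259,-0.032,0,0,-0.227,1],[-0.064,0.259,-0.032,0,0,-0.227,1],[-0.064,0.259,-0.032,0,0,-0.227,1],[-0.064,0.259,-0.032,0,0,-0.227,1],[0,0,0,0,0,0,1]]'
python3 -m pendant '[[0,0,0,0,0,0,1],[0,0,0,0,0,0,1],[0,0,0,0,0,0,1]]'
python3 - <<'E'
from ov import *
w=cam('wrist');np.save('w4.npy',w,allow_pickle=True);cv2.imwrite('pics/w4.png',w['image'][:,:,::-1])
print(pose()[0],proj(w,[[.6966,.0182,.095]]))
E
```

```text
time_s: 5.62
ee_pos: [0.6216, -0.0657, 0.3389]
eef_rot: [3.14, -0.003, -3.086]
force: [0.4, -0.2, -1.7]
grip_width: 0.0562
time_s: 5.87
ee_pos: [0.6201, -0.0714, 0.34]
eef_rot: [3.141, -0.002, -3.1]
force: [-1.0, 0.4, -0.6]
grip_width: 0.0565
[ 0.62008011 -0.07150773  0.34038362] [[404.35552654 309.95370724]]
```

View pics/w4.png

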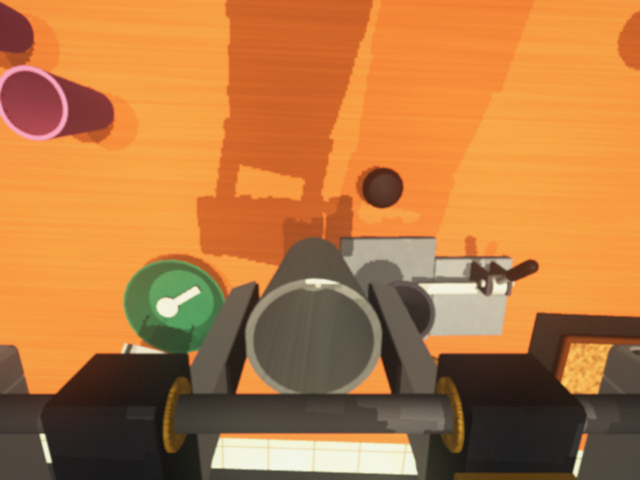

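```bash
python3 -m pendant '[[-0.25,0,0,0,0,0,1],[-0.3,0,0,0,0,0,1],[-0.2,0,0,0,0,0,1],[0,0,0,0,0,0,1],[0,0,0,0,0,0,1],[0,0,0,0,0,0,1],[0,0,0,0,0,0,1]]'
python3 - <<'E'
from ov import *
w=cam('wrist');np.save('w5.npy',w,allow_pickle=True);cv2.imwrite('pics/w5.png',w['image'][:,:,::-1])
print(pose()[0],proj(w,[[.6966,.0182,.095]]))
E
```

```text
time_s: 6.5
ee_pos: [0.7096, -0.067, 0.3419]
eef_rot: [-3.141, 0.0, -3.098]
force: [0.0, -0.8, -0.7]
grip_width: 0.0561
[ 0.70959981 -0.06694264  0.34215943] [[410.43318778 217.49826254]]
```

View pics/w5.png

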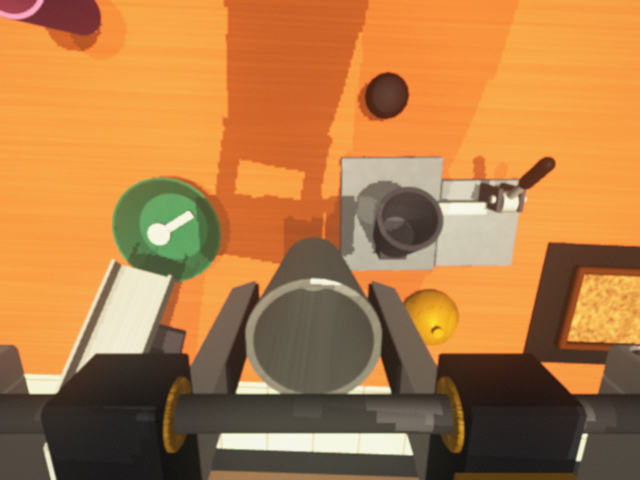

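Sleeve mouth visible now at about (410,218). Overlay of the model on a crop for an exact fit.

```bash
python3 - <<'E'
from ov import *
w=np.load('w5.npy',allow_pickle=True).item()
a=ax(2.6);m=np.array([.6966,.0182,.096])
C=[(m,a,.0295,(0,255,0)),(m,a,.0245,(255,255,0))]
cv2.imwrite("pics/ov2.png",np.hstack([ov(w,340,150,200,130,2,[]),ov(w,360,170,100,100,2.6,C,[(m,(0,0,255))])]) if 0 else np.hstack([ov(w,360,170,100,100,4,[]),ov(w,360,170,100,100,4,C,[(m,(0,0,255))])]))
E
```

```text
(no output)
```

View pics/ov2.png

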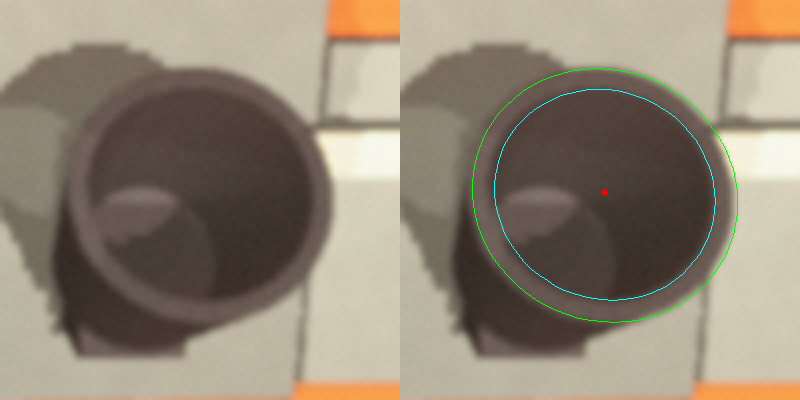

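```bash
python3 -m pendant '[[0,0.3,0,0,0,0,1],[0,0.33,0,0,0,0,1],[0,0.33,0,0,0,0,1],[0,0.33,0,0,0,0,1],[0,0.2,0,0,0,0,1],[0,0,0,0,0,0,1],[0,0,0,0,0,0,1],[0,0,0,0,0,0,1],[0,0,0,0,0,0,1]]'
python3 - <<'E'
from ov import *
w=cam('wrist');np.save('w6.npy',w,allow_pickle=True);cv2.imwrite('pics/w6.png',w['image'][:,:,::-1])
a=ax(2.6);m=np.array([.6966,.0177,.096])
print(pose()[0],proj(w,[m]))
C=[(m,a,.0295,(0,255,0)),(m,a,.0245,(255,255,0))]
u,v=proj(w,[m])[0].astype(int)
u-=50;v-=50
print(u,v)
cv2.imwrite("pics/ov3.png",np.hstack([ov(w,u,v,100,100,4,[]),ov(w,u,v,100,100,4,C,[(m,(0,0,255))])]))
E
```

```text
time_s: 7.3
ee_pos: [0.7024, 0.1106, 0.3417]
eef_rot: [-3.141, 0.0, -3.099]
force: [-0.5, -0.6, -1.1]
grip_width: 0.0562
[0.7024691  0.11059554 0.34159653] [[210.57242871 216.90288622]]
160 166
```

View pics/ov3.png

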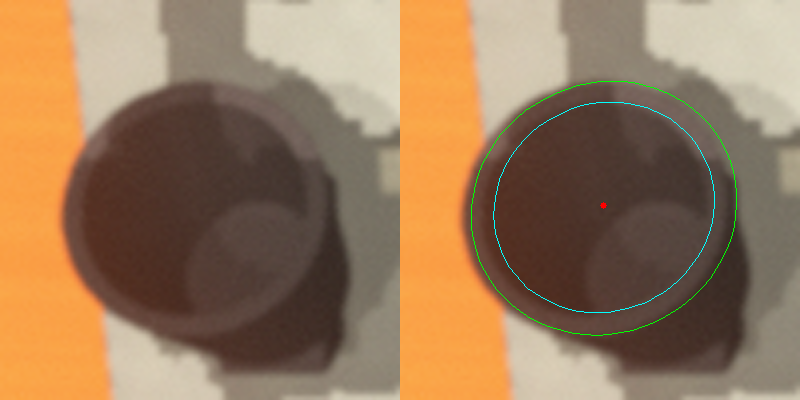

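View pics/w6.png

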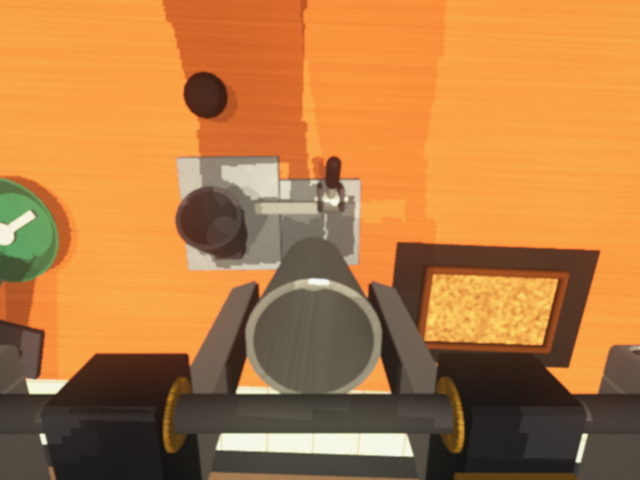

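```bash
python3 - <<'E'
from ov import *
w5=np.load('w5.npy',allow_pickle=True).item();w6=np.load('w6.npy',allow_pickle=True).item()
t=np.load("t0.npy",allow_pickle=True).item();s=np.load("s0.npy",allow_pickle=True).item()
u5=proj(w5,[[.6966,.0182,.096]])[0]+[-.9,0];u6=proj(w6,[[.6966,.0177,.096]])[0]+[-2.2,.25]
m=tri([(w5,u5),(w6,u6)]);print("mouth",m, proj(w5,[m])-u5,proj(w6,[m])-u6)
print("tip",tri([(w5,(546,164)),(w6,(333,164))]),"piv",tri([(w5,(508,197)),(w6,(331,196))]))
for mm in [m,np.array([.6975,.0165,.0985])]:
  a=ax(2.6)
  C=[(mm,a,.0295,(0,255,0)),(mm,a,.0245,(255,255,0))]
  cv2.imwrite("pics/ov4.png",np.hstack([ov(t,260,120,80,80,5,C),ov(s,240,255,80,80,5,C)]))
  break
E
```

```text
mouth [0.69608087 0.01657781 0.09905191] [[-0.00235378  0.11606328]] [[-0.00182515 -0.11619489]]
tip [0.644524   0.12342545 0.10364123] piv [0.68117873 0.1263633  0.04820801]
```

View pics/ov4.png

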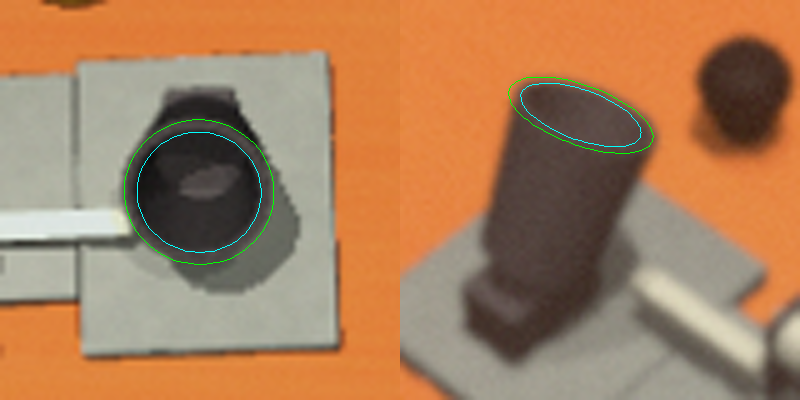

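```bash
python3 - <<'E'
from ov import *
w=np.load('w6.npy',allow_pickle=True).item()
p,r=pose()
z=r[:,2];C=[(p+.0565*z,z,.029,(0,255,0)),(p+.0565*z,z,.025,(255,255,0)),(p+.1515*z,z,.0195,(255,0,255))]
cv2.imwrite("pics/ov5.png",ov(w,220,220,200,180,3,C))
a=ax(2.6);m=np.array([.696,.017,.099]);Rt=Rtool(92.6,30,2.6)
print(a,Rt.round(3))
for d in (.04,):
  q=plan(m+a*(d+.1515),Rt)
  print(q[0])
E
```

```text
[-0.49948528 -0.02268149  0.8660254 ] [[-0.865 -0.045  0.499]
 [-0.039  0.999  0.023]
 [-0.5    0.    -0.866]]
5 rows of [0.202, -0.156, 0.089] [-0.0, -0.2, -0.001]
[0.60034857 0.01265649 0.26484386]
```

View pics/ov5.png

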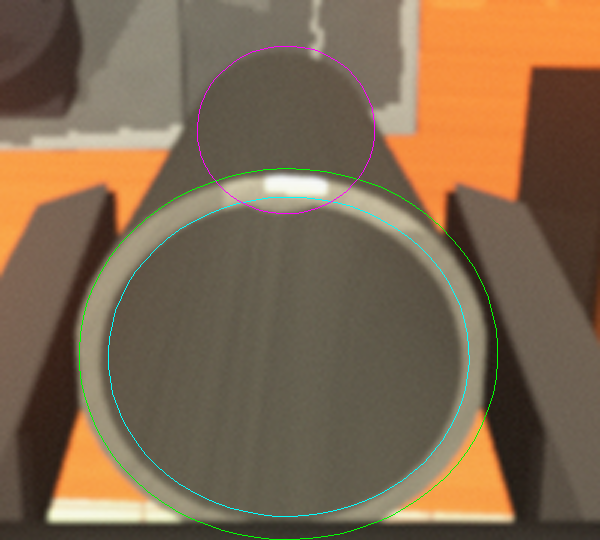

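```bash
python3 -m pendant '[[0.202,-0.156,0.089,0,-0.2,0,1],[0.202,-0.156,0.089,0,-0.2,0,1],[0.202,-0.156,0.089,0,-0.2,0,1],[0.202,-0.156,0.089,0,-0.2,0,1],[0.202,-0.156,0.089,0,-0.2,0,1],[0,0,0,0,0,0,1],[0,0,0,0,0,0,1],[0,0,0,0,0,0,1],[0,0,0,0,0,0,1]]'
python3 - <<'E'
from ov import *
a=ax(2.6);m=np.array([.696,.017,.099]);Rt=Rtool(92.6,30,2.6)
plan(m+a*(.04+.153),Rt); plan(m+a*(.0+.153),Rt,None,m+a*(.04+.153),Rt)
w=cam('wrist');s=cam('scene');t=cam('top')
cv2.imwrite('pics/w7.png',np.hstack([crop(t['image'],230,120,110,110,3.6,0),crop(s['image'],220,220,110,110,3.6,0)]))
E
```

```text
time_s: 8.1
ee_pos: [0.6115, 0.0236, 0.2763]
eef_rot: [3.141, 0.473, -3.098]
force: [-0.2, 0.2, -1.3]
grip_width: 0.0565
1 rows of [0.13, -0.087, 0.028] [0.0, -0.096, -0.003]
1 rows of [0.0, 0.0, 0.333] [0.0, 0.0, 0.0]
```

View pics/w7.png

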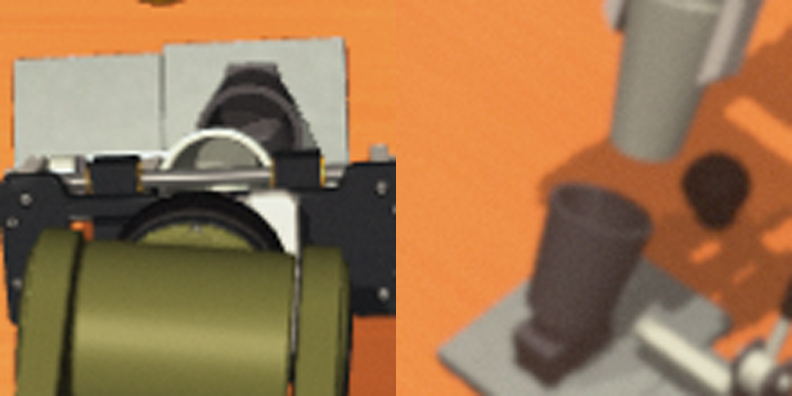

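```bash
python3 -m pendant '[[0.065,-0.043,0.014,0,-0.048,0,1],[0.065,-0.043,0.014,0,-0.048,0,1],[0,0,0,0,0,0,1],[0,0,0,0,0,0,1],[0,0,0,0,0,0,1]]'
python3 - <<'E'
from ov import *
a=ax(2.6);m=np.array([.696,.017,.099]);Rt=Rtool(92.6,30,2.6)
plan(m+a*(.04+.153),Rt);print(ctrl.get_obs()['force'])
E
```

```text
time_s: 8.67
ee_pos: [0.599, 0.013, 0.2649]
eef_rot: [3.14, 0.521, -3.098]
force: [-0.4, 0.0, -1.6]
grip_width: 0.0564
1 rows of [-0.01, -0.004, -0.007] [0.001, -0.004, -0.003]
[-0.42711584  0.01603851 -1.55391096]
```

```bash
python3 -m pendant '[[-0.005,0,0.16,0,0,0,1],[0,0,0.16,0,0,0,1],[0,0,0,0,0,0,1],[0,0,0,0,0,0,1],[0,0,0,0,0,0,1]]'
python3 - <<'E'
from ov import *
a=ax(2.6);m=np.array([.696,.017,.099]);Rt=Rtool(92.6,30,2.6)
p,r=pose();f=p+.153*r[:,2]; d=f-m; print("foot rel mouth in tool axes mm",(r.T@d*1000).round(1), "axis err deg",np.degrees(R.from_matrix(r.T@Rt).as_rotvec()).round(2))
s=cam('scene')
z=r[:,2]
C=[(f,z,.0195,(255,0,255)),(p+.058*z,z,.029,(255,0,255)),(m,a,.0295,(0,255,0)),(m,a,.0245,(255,255,0))]
cv2.imwrite('pics/w8.png',np.hstack([ov(s,220,200,110,120,3.6,[]),ov(s,220,200,110,120,3.6,C)]))
E
```

```text
time_s: 9.08
ee_pos: [0.6181, 0.0138, 0.2322]
eef_rot: [3.14, 0.522, -3.098]
force: [0.0, 0.3, -1.0]
grip_width: 0.0564
foot rel mouth in tool axes mm [ 1.1  0.4 -1.3] axis err deg [ 0.02 -0.1  -0.08]
```

View pics/w8.png

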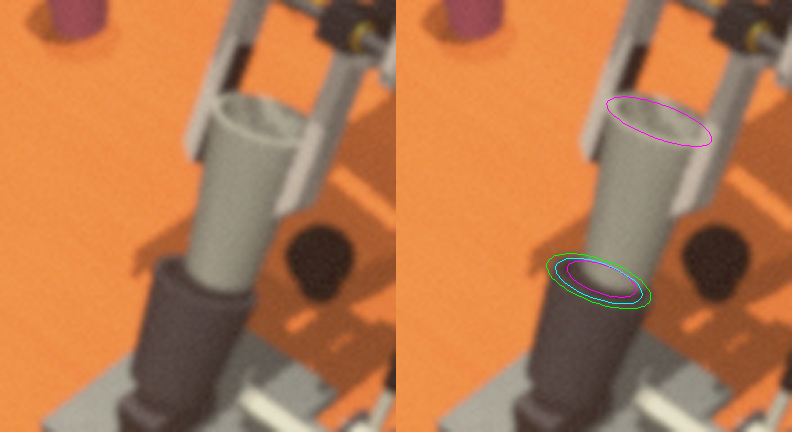

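```bash
python3 - <<'E'
from ov import *
a=ax(2.6);m=np.array([.696,.017,.099])
p,r=pose();z=r[:,2]
s=cam('scene');w=cam('wrist')
def gen(L,R0=.0195,k=.1): return
lines=[]
im=ov(s,250,215,60,80,7,[(p+(.153-h)*z,z,.0195+.1*h,(255,0,255)) for h in (0,.03,.095)]+[(m,a,.0295,(0,255,0))])
im2=ov(s,250,215,60,80,7,[])
cv2.imwrite('pics/w9.png',np.hstack([im2,im])[:, :800])
cv2.imwrite('pics/w9b.png',w['image'][:,:,::-1])
E
```

```text
(no output)
```

View pics/w9.png

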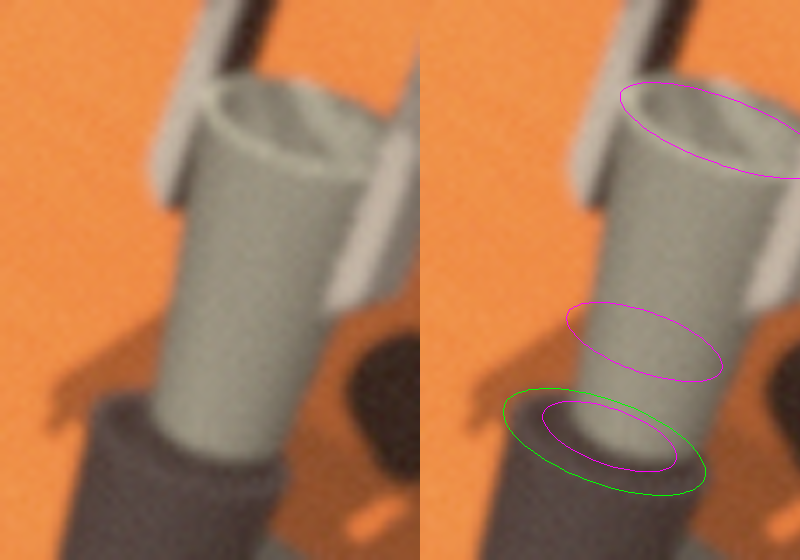

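View pics/w9b.png

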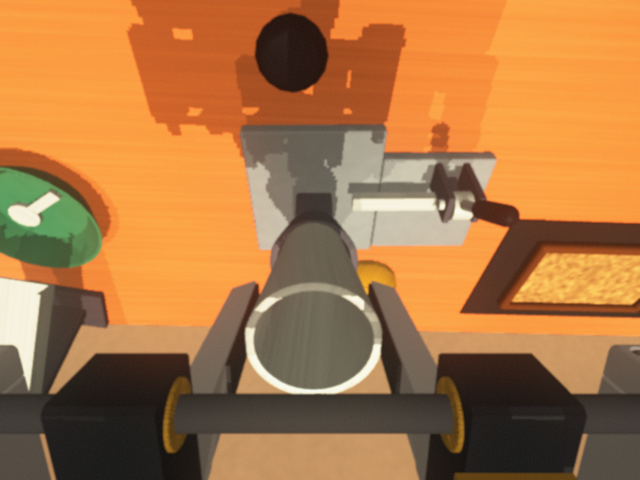

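```bash
python3 - <<'E'
from ov import *
a=ax(2.6);m=np.array([.696,.017,.099])
p,r=pose();z=r[:,2]
w=cam('wrist')
C=[(p+(.153-h)*z,z,.0195+.1*h,(255,0,255)) for h in (0,.095)]+[(m,a,.0295,(0,255,0))]
im2=ov(w,240,190,150,210,2.66,[]);im=ov(w,240,190,150,210,2.66,C)
cv2.imwrite('pics/w10.png',np.hstack([im2,im]))
# cam centre relative to tool
M=cv2.Rodrigues(np.array(w['rvec']))[0];o=-M.T@np.array(w['tvec']);print("cam in tool",(r.T@(o-p)).round(4),"dir",(r.T@M[2]).round(3))
E
```

```text
cam in tool [ 0.0839 -0.0012 -0.0821] dir [-0.285  0.001  0.959]
```

View pics/w10.png

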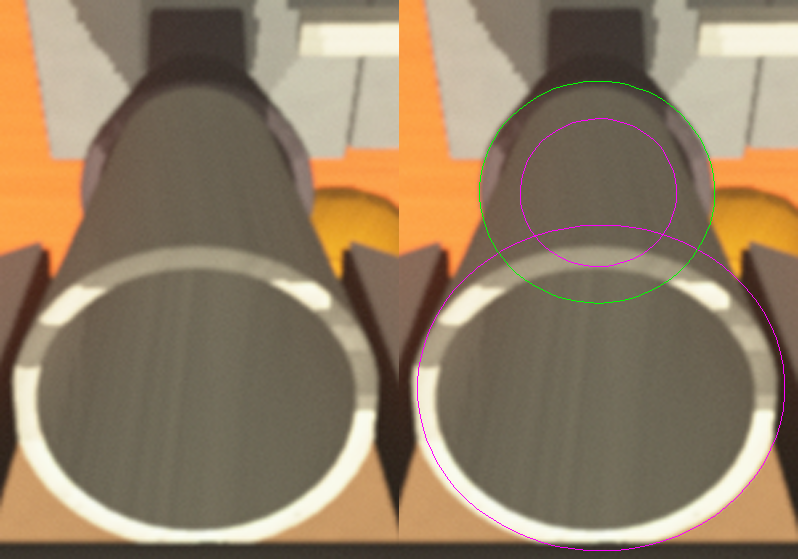

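```bash
cat > fitcup.py <<'E'
from ov import *
def fitcup(w,p,r,H,rf,rr,foot_top,rim,z0):
    # rim=(left,right,top,bottom) px
    def f(x):
        ph,tx,X,Y,Z=x
        axm=r@R.from_rotvec([tx,ph,0]).apply([0,0,-1.]) # towards rim
        c=p+r@np.array([X,Y,Z])   # rim centre
        q=proj(w,circ(c,axm,rr,180)); g=proj(w,circ(c-H*axm,axm,rf,180))
        e=[q[:,0].min()-rim[0],q[:,0].max()-rim[1],q[:,1].min()-rim[2],g[:,1].min()-foot_top[1]]
        if rim[3]: e.append(q[:,1].max()-rim[3])
        i=g[:,1].argmin(); 
        e.append((g[:,0].mean()-foot_top[0])*1)
        e+= [(X)*300,(Z-z0)*300]
        return e
    s=least_squares(f,[0,0,0,0,z0]);return s.x,s.fun
E
python3 - <<'E'
from fitcup import *
p,r=pose();w=cam('wrist')
x,e=fitcup(w,p,r,.095,.0195,.029,(313.3,221.2),(244.5,382.5,282.5,394.9),.058)
print(np.degrees(x[:2]).round(2),(x[2:]*1000).round(1),np.round(e,1))
E
```

```text
[6.84 0.01] [-1.8 -0.8 57.6] [-0.1  0.1 -0.  -0.  -0.  -0.  -0.5 -0.1]
```

```bash
python3 -m pendant '[[0,0,-0.05,0,0,0,1],[0,0,-0.1,0,0,0,1],[0,0,0,0,0,0,1],[0,0,0,0,0,0,1]]' 50
python3 - <<'E'
from ov import *
a=ax(2.6);m=np.array([.696,.017,.099]);Rt=Rtool(92.6,30,2.6)
R1=Rt@R.from_euler("y",-6.84,degrees=True).as_matrix()
plan(m+a*.02-R1@np.array([.0095,-.0008,.1519]),R1,2)
E
```

```text
time_s: 9.67
ee_pos: [0.6091, 0.0132, 0.2477]
eef_rot: [3.141, 0.523, -3.098]
force: [-0.1, -0.0, -1.9]
grip_width: 0.0556
2 rows of [0.032, 0.003, 0.001] [0.0, -0.115, -0.002]
```

```bash
python3 -m pendant '[[0.016,0.002,0,0,-0.058,0,1],[0.016,0.002,0,0,-0.058,0,1],[0.016,0.001,0,0,-0.058,0,1],[0.016,0.001,0,0,-0.058,0,1],[0,0,0,0,0,0,1],[0,0,0,0,0,0,1],[0,0,0,0,0,0,1]]'
python3 - <<'E'
from fitcup import *
a=ax(2.6);m=np.array([.696,.017,.099])
w=cam('wrist');s=cam('scene');p,r=pose();np.save('w11.npy',w,allow_pickle=True)
x=np.array([np.radians(6.84),0,-.0018,-.0008,.0576])
axm=r@R.from_rotvec([x[1],x[0],0]).apply([0,0,-1.]);c=p+r@x[2:]
print("axis err deg",np.degrees(np.arccos(axm@a)),"foot off mm",((c-.095*axm-m)*1000).round(1),(r.T@(c-.095*axm-m-.02*a)*1000).round(1))
C=[(c-h*axm,axm,.029-.1*h,(255,0,255)) for h in (0,.06,.095)]+[(m,a,.0295,(0,255,0))]
im=ov(w,240,190,150,210,2.66,C);im2=ov(s,240,205,72,100,5.6,C)
cv2.imwrite('pics/w11.png',np.hstack([im,im2[:558]]) if im2.shape[0]>=558 else im)
E
```

```text
time_s: 10.25
ee_pos: [0.6027, 0.0137, 0.2428]
eef_rot: [3.14, 0.642, -3.098]
force: [-0.8, -0.1, -1.6]
grip_width: 0.0558
axis err deg 0.03444796132947278 foot off mm [-9.9 -0.3 16.5] [0.4 0.1 0.7]Traceback (most recent call last):
  File "<stdin>", line 9, in <module>
    return _nx.concatenate(arrs, 1, dtype=dtype, casting=casting)
           ~~~~~~~~~~~~~~~^^^^^^^^^^^^^^^^^^^^^^^^^^^^^^^^^^^^^^^
ValueError: all the input array dimensions except for the concatenation axis must match exactly, but along dimension 0, the array at index 0 has size 559 and the array at index 1 has size 558
```

```bash
cat > look.py <<'E'
import sys
from fitcup import *
a=ax(2.6);m=np.array([.696,.017,.099])
def look(name,x,H=.095,rr=.029,sy=205):
    w=cam('wrist');s=cam('scene');p,r=pose()
    axm=r@R.from_rotvec([x[1],x[0],0]).apply([0,0,-1.]);c=p+r@x[2:]
    print("axis err deg",np.degrees(np.arccos(axm@a)).round(2),"foot off (holder x,y,along) mm",(np.c_[np.cross([-.0454,.999,0],a),[-.0454,.999,0],a].T@(c-H*axm-m)*1000).round(1))
    C=[(c-h*axm,axm,rr-.1*h,(255,0,255)) for h in (0,.06,H)]+[(m,a,.0295,(0,255,0))]
    im=ov(w,240,190,150,210,2.66,C);im2=ov(s,240,sy,72,100,5.6,C)
    cv2.imwrite(name,np.hstack([im[:558],im2[:558]]))
    return w,p,r
E
python3 - <<'E'
from look import *
look('pics/w12.png',np.array([np.radians(6.84),0,-.0018,-.0008,.0576]))
E
```

```text
axis err deg 0.03 foot off (holder x,y,along) mm [-0.4  0.2 19.2]
```

View pics/w12.png

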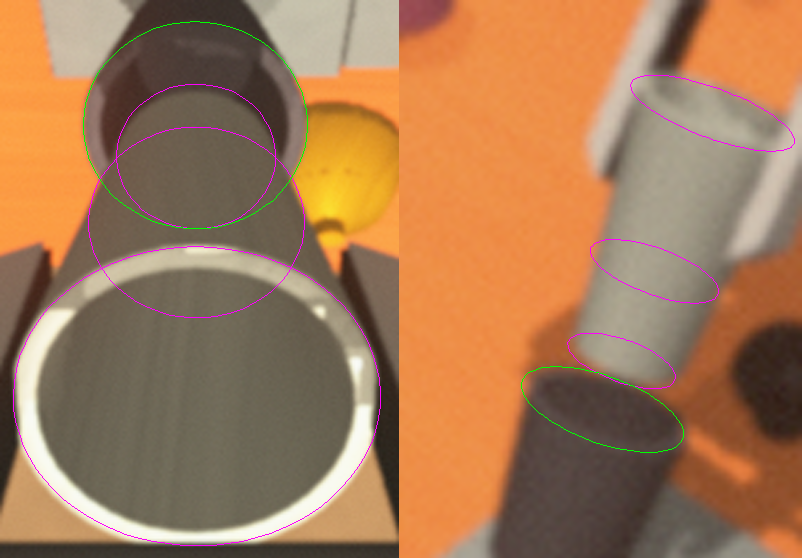

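```bash
python3 -m pendant '[[0.014,0,0.114,0,0,0,1],[0.014,0,0.114,0,0,0,1],[0.014,0,0.114,0,0,0,1],[0,0,0,0,0,0,1],[0,0,0,0,0,0,1],[0,0,0,0,0,0,1]]'
python3 - <<'E'
from look import *
look('pics/w13.png',np.array([np.radians(6.84),0,-.0018,-.0008,.0576]))
print(ctrl.get_obs()['force'],ctrl.get_obs()['moment'])
E
```

```text
time_s: 10.95
ee_pos: [0.6231, 0.0146, 0.2075]
eef_rot: [3.14, 0.643, -3.098]
force: [0.1, 0.2, -1.7]
grip_width: 0.0556
axis err deg 0.06 foot off (holder x,y,along) mm [  0.    0.2 -21.2]
[-0.77010279 -0.76841487 -1.20937041] [0.03081565 0.4677283  0.04142758]
```

View pics/w13.png

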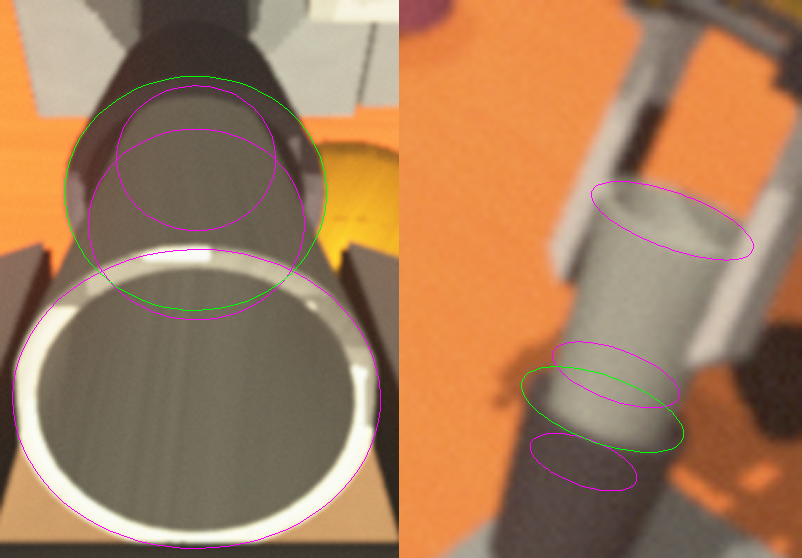

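```bash
python3 -m pendant '[[0.006,0,0.05,0,0,0,1],[0.006,0,0.05,0,0,0,1],[0.006,0,0.05,0,0,0,1],[0,0,0,0,0,0,1],[0,0,0,0,0,0,1]]'
python3 -m pendant '[[0.002,0,0.017,0,0,0,1],[0.002,0,0.017,0,0,0,1],[0,0,0,0,0,0,1]]'
python3 -c "
from ov import *;print(ctrl.get_obs()['force'],ctrl.get_obs()['moment'])"
```

```text
time_s: 11.47
ee_pos: [0.6321, 0.0151, 0.1905]
eef_rot: [3.14, 0.642, -3.098]
force: [0.1, -0.2, -1.3]
grip_width: 0.0553
time_s: 11.72
ee_pos: [0.6342, 0.0151, 0.1873]
eef_rot: [3.14, 0.643, -3.098]
force: [-0.2, -0.2, -1.2]
grip_width: 0.0552
[-0.18147447 -0.24309199 -1.23975845] [-0.00644279  0.4411849  -0.00882224]
```

```bash
python3 -m pendant '[[0.001,0,0.012,0,0,0,1],[0.002,0,0.012,0,0,0,1],[0,0,0,0,0,0,1]]'
python3 -m pendant '[[0.002,0,0.012,0,0,0,1],[0,0,0,0,0,0,1]]'
python3 -m pendant '[[0.001,0,0.010,0,0,0,1],[0,0,0,0,0,0,1]]'
python3 -c "
from ov import *;print(ctrl.get_obs()['force'],ctrl.get_obs()['moment'])"
```

```text
time_s: 11.97
ee_pos: [0.6356, 0.0152, 0.1848]
eef_rot: [3.14, 0.643, -3.098]
force: [0.6, -0.4, -1.3]
grip_width: 0.0558
time_s: 12.13
ee_pos: [0.6364, 0.0152, 0.1837]
eef_rot: [3.14, 0.643, -3.098]
force: [0.5, -0.1, -1.7]
grip_width: 0.0557
time_s: 12.3
ee_pos: [0.6371, 0.0152, 0.1828]
eef_rot: [3.14, 0.643, -3.098]
force: [0.7, -1.0, -1.0]
grip_width: 0.0552
[ 0.66073262 -0.99102382 -1.03509979] [-0.10612053  0.32816353 -0.08067123]
```

```bash
for i in 1; do python3 -m pendant '[[0.001,0,0.008,0,0,0,1],[0,0,0,0,0,0,1]]'; python3 -c "
from ov import *;print(ctrl.get_obs()['moment'])"; python3 -m pendant '[[0.001,0,0.008,0,0,0,1],[0,0,0,0,0,0,1]]'; python3 -c "
from ov import *;print(ctrl.get_obs()['moment'])"; done
```

```text
time_s: 12.47
ee_pos: [0.6376, 0.0152, 0.1822]
eef_rot: [3.14, 0.644, -3.098]
force: [1.2, -1.4, 0.5]
grip_width: 0.0556
[-0.19780416  0.22672696 -0.12561103]
time_s: 12.63
ee_pos: [0.6382, 0.0151, 0.1815]
eef_rot: [3.141, 0.644, -3.098]
force: [2.0, -2.4, 3.1]
grip_width: 0.0558
[-0.34558047 -0.05966194 -0.29622255]
```

```bash
python3 -m pendant '[[-0.004,-0.003,0.0,0,0,0,1],[0,0,0,0,0,0,1]]'
python3 -c "
from look import *;print(ctrl.get_obs()['moment']);look('pics/w14.png',np.array([np.radians(6.84),0,-.0018,-.0008,.0576]))"
python3 -m pendant '[[0,0,0,0,0,0,1],[0,0,0,0,0,0,1],[0,0,0,0,0,0,1]]' 5
python3 -c "
from look import *;print(ctrl.get_obs()['moment'])"
```

```text
time_s: 12.8
ee_pos: [0.6383, 0.015, 0.1815]
eef_rot: [3.14, 0.643, -3.098]
force: [0.1, -0.8, 1.7]
grip_width: 0.0556
[-0.01173052  0.12552064 -0.05843561]
axis err deg 0.02 foot off (holder x,y,along) mm [ -0.1  -0.1 -51.7]
time_s: 13.15
ee_pos: [0.6382, 0.0151, 0.1812]
eef_rot: [3.14, 0.642, -3.098]
force: [1.2, -0.2, 0.2]
grip_width: 0.0567
[0.03564072 0.18950139 0.05793533]
```

View pics/w14.png

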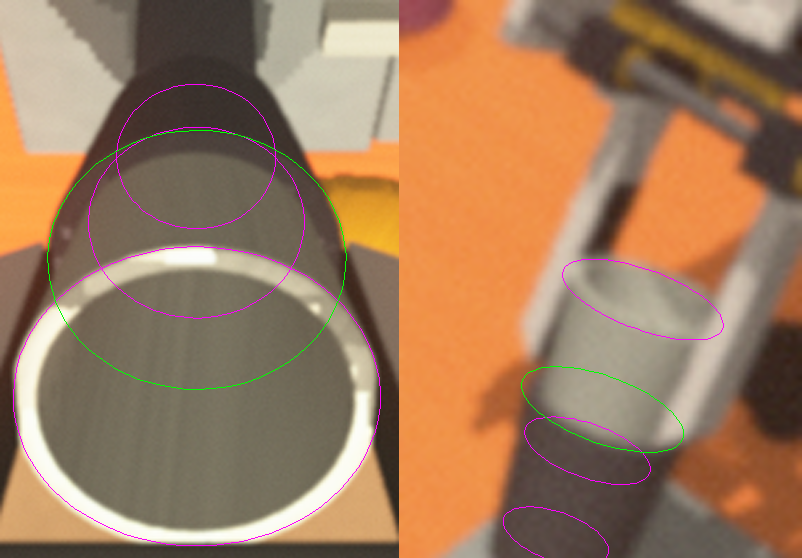

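```bash
python3 -m pendant '[[0,0,0,0,0,0,-0.22],[0,0,0,0,0,0,-0.3],[0,0,0,0,0,0,-0.4],[0,0,0,0,0,0,-0.6],[0,0,0,0,0,0,-1],[0,0,0,0,0,0,-1],[0,0,0,0,0,0,-1],[0,0,0,0,0,0,-1]]' 20
python3 -c "
from look import *;look('pics/w15.png',np.array([np.radians(6.84),0,-.0018,-.0008,.0576]))"
```

```text
time_s: 13.82
ee_pos: [0.6383, 0.015, 0.1813]
eef_rot: [3.14, 0.643, -3.098]
force: [-0.5, -0.4, -0.1]
grip_width: 0.0933
axis err deg 0.02 foot off (holder x,y,along) mm [ -0.2  -0.2 -51.8]
```

View pics/w15.png

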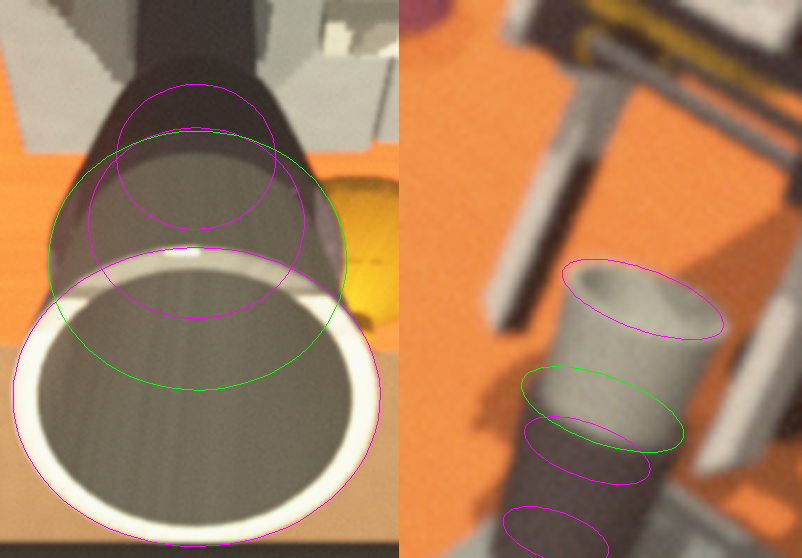

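```bash
python3 -m pendant '[[-0.01,0,-0.1,0,0,0,-1],[-0.036,0,-0.3,0,0,0,-1],[-0.036,0,-0.3,0,0,0,-1],[-0.036,0,-0.3,0,0,0,-1],[0,0,0,0,0,0,-1]]'
python3 - <<'E'
from h import *
plan([.42,.26,.32],Rtool(90))
E
```

```text
time_s: 14.33
ee_pos: [0.577, 0.0122, 0.2925]
eef_rot: [3.141, 0.651, -3.098]
force: [0.1, -0.2, 1.0]
grip_width: 0.0939
8 rows of [0.139, 0.262, -0.084] [0.003, 0.155, 0.01]
```

```bash
python3 -m pendant '[[0.139,0.262,-0.084,0.003,0.155,0.01,-1],[0.139,0.262,-0.084,0.003,0.155,0.01,-1],[0.139,0.262,-0.084,0.003,0.155,0.01,-1],[0.139,0.262,-0.084,0.003,0.155,0.01,-1],[0.139,0.262,-0.084,0.003,0.155,0.01,-1],[0.139,0.262,-0.084,0.003,0.155,0.01,-1],[0.139,0.262,-0.084,0.003,0.155,0.01,-1],[0.139,0.262,-0.084,0.003,0.155,0.01,-1],[0,0,0,0,0,0,-1],[0,0,0,0,0,0,-1]]'
python3 -m pendant '[[0,0,0,0,0,0,-1],[0,0,0,0,0,0,-1]]'
python3 - <<'E'
from ov import *
w=cam('wrist')
c=np.array([.4264,.271,.11])
C=[(c,[0,0,1],.0295,(0,255,0)),(c-[0,0,.11],[0,0,1],.0185,(255,0,255))]
u,v=proj(w,[c])[0].astype(int);print(u,v)
cv2.imwrite('pics/w16.png',np.hstack([cv2.resize(w['image'][:,:,::-1],(400,300)),ov(w,u-60,v-60,120,90,3.334,C)]))
plan([.4264,.271,.26],Rtool(90))
plan([.4264,.271,.172],Rtool(90),None,np.array([.4264,.271,.26]),Rtool(90))
s=cam('scene')
a=ax(2.6);m=np.array([.696,.017,.099])
cv2.imwrite('pics/w17.png',np.hstack([ov(s,230,225,100,100,4,[]),ov(s,230,225,100,100,4,[(m+.043*a,a,.029,(0,255,0))])]))
E
```

```text
time_s: 15.17
ee_pos: [0.4206, 0.2607, 0.315]
eef_rot: [3.139, -0.006, -3.138]
force: [-0.8, -0.0, -0.2]
grip_width: 0.0941
time_s: 15.33
ee_pos: [0.4211, 0.2587, 0.3146]
eef_rot: [3.14, -0.006, -3.141]
force: [-0.2, -0.0, -0.3]
grip_width: 0.0939
329 248
2 rows of [-0.023, 0.051, 0.228] [0.002, -0.006, -0.0]
3 rows of [-0.0, 0.0, 0.244] [0.0, 0.0, 0.0]
```

View pics/w16.png

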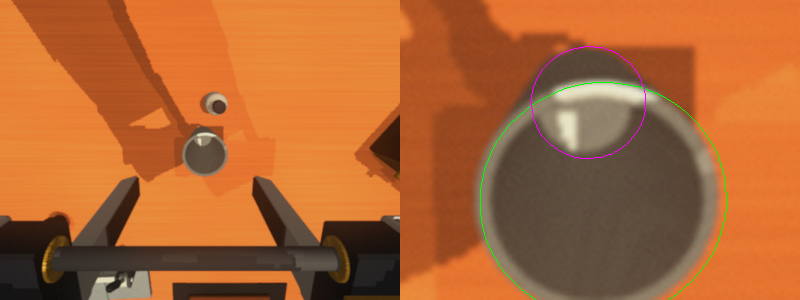

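View pics/w17.png

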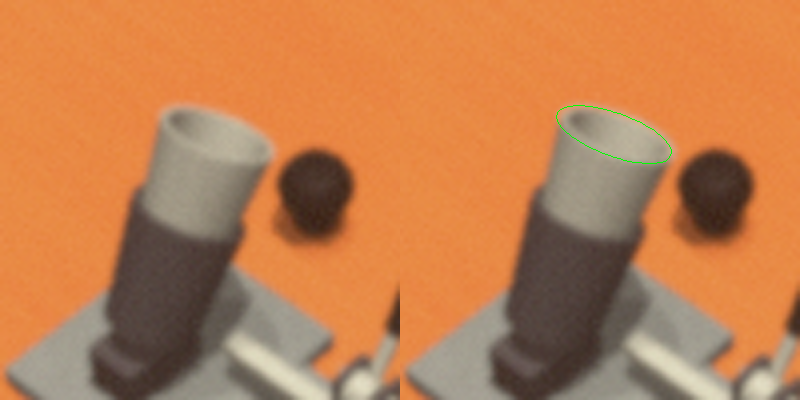

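```bash
python3 -m pendant '[[-0.022,0.04,0.228,0.002,-0.006,0,-1],[-0.022,0.04,0.228,0.002,-0.006,0,-1],[0,0,0.1,0,0,0,-1],[0,0,0,0,0,0,-1],[0,0,0,0,0,0,-1]]'
python3 -c "
from h import *
plan([.4264,.2695,.172],Rtool(90))"
```

```text
time_s: 15.85
ee_pos: [0.426, 0.2688, 0.2484]
eef_rot: [-3.141, -0.001, -3.141]
force: [-0.2, -0.0, 1.5]
grip_width: 0.094
2 rows of [-0.002, 0.003, 0.318] [-0.0, -0.001, 0.0]
```

```bash
python3 -m pendant '[[-0.002,0.003,0.25,0,0,0,-1],[-0.002,0.003,0.25,0,0,0,-1],[0,0,0.13,0,0,0,-1],[0,0,0,0,0,0,-1],[0,0,0,0,0,0,-1]]'
python3 -m pendant '[[0,0,0,0,0,0,0],[0,0,0,0,0,0,0.3],[0,0,0,0,0,0,0.6],[0,0,0,0,0,0,0.8],[0,0,0,0,0,0,1],[0,0,0,0,0,0,1],[0,0,0,0,0,0,1],[0,0,0,0,0,0,1]]' 20
python3 -m pendant '[[0,0,0,0,0,0,1],[0,0,0,0,0,0,1]]' 50
```

```text
time_s: 16.27
ee_pos: [0.4267, 0.27, 0.1739]
eef_rot: [3.141, 0.0, -3.141]
force: [-0.2, 0.3, -0.0]
grip_width: 0.0942
time_s: 16.93
ee_pos: [0.4264, 0.2701, 0.173]
eef_rot: [3.141, 0.0, -3.14]
force: [-0.8, 0.6, 3.0]
grip_width: 0.0573
time_s: 17.1
ee_pos: [0.4264, 0.2701, 0.173]
eef_rot: [3.141, 0.0, -3.14]
force: [0.4, 1.3, 4.9]
grip_width: 0.0565
```

```bash
python3 -m pendant '[[0,0,-0.1,0,0,0,1],[0,0,-0.25,0,0,0,1],[0,0,-0.33,0,0,0,1],[0,0,-0.33,0,0,0,1],[0,0,-0.33,0,0,0,1],[0,0,-0.15,0,0,0,1],[0,0,0,0,0,0,1]]'
python3 - <<'E'
from ov import *
a=ax(2.6);m=np.array([.696,.017,.099])
plan(m+a*.246,Rtool(92.6,30,2.6),11)
E
```

```text
time_s: 17.68
ee_pos: [0.4268, 0.2702, 0.3556]
eef_rot: [3.138, 0.005, -3.14]
force: [0.8, 0.1, -0.8]
grip_width: 0.0566
11 rows of [-0.097, -0.199, 0.057] [-0.002, -0.09, -0.008]
```

```bash
python3 -m pendant '[[-0.097,-0.199,0.057,-0.002,-0.09,-0.008,1],[-0.097,-0.199,0.057,-0.002,-0.09,-0.008,1],[-0.097,-0.199,0.057,-0.002,-0.09,-0.008,1],[-0.097,-0.199,0.057,-0.002,-0.09,-0.008,1],[-0.097,-0.199,0.057,-0.002,-0.09,-0.008,1],[-0.097,-0.199,0.057,-0.002,-0.09,-0.008,1],[-0.097,-0.199,0.057,-0.002,-0.09,-0.008,1],[-0.097,-0.199,0.057,-0.002,-0.09,-0.008,1],[-0.097,-0.199,0.057,-0.002,-0.09,-0.008,1],[-0.097,-0.199,0.057,-0.002,-0.09,-0.008,1]]'
python3 -m pendant '[[-0.097,-0.199,0.057,-0.002,-0.09,-0.008,1],[0,0,0,0,0,0,1],[0,0,0,0,0,0,1],[0,0,0,0,0,0,1]]'
python3 - <<'E'
from look import *
look('pics/w18.png',np.array([0,0,0,0,.063]),.11,.0295,sy=190)
plan(m+a*.246,Rtool(92.6,30,2.6))
E
```

```text
time_s: 18.52
ee_pos: [0.5581, 0.0327, 0.307]
eef_rot: [3.142, 0.471, -3.098]
force: [0.4, 1.2, -1.4]
grip_width: 0.0564
time_s: 18.85
ee_pos: [0.5722, 0.0111, 0.307]
eef_rot: [-3.141, 0.515, -3.094]
force: [0.4, 0.4, -1.0]
grip_width: 0.0563
axis err deg 0.39 foot off (holder x,y,along) mm [-4.   0.5 69.7]
1 rows of [-0.024, -0.002, -0.028] [0.003, -0.013, 0.006]
```

View pics/w18.png

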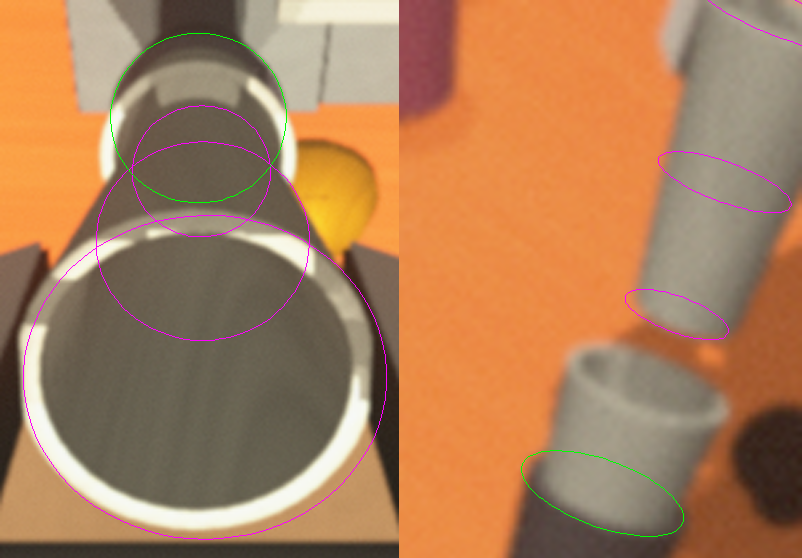

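```bash
python3 - <<'E'
from look import *
w=cam('wrist');np.save('w19.npy',w,allow_pickle=True)
cv2.imwrite('pics/w19.png',ov(w,270,205,90,75,8,[]))
p,r=pose()
for ft in (226.8,):
  x,e=fitcup(w,p,r,.11,.0185,.0295,(314.1,ft),(247.5,380.6,267.8,389.6),.063)
  print(np.degrees(x[:2]).round(2),(x[2:]*1000).round(1),np.round(e,1))
E
```

```text
[ 0.35 -0.18] [-0.2 -0.6 64.5] [-1.   1.   0.6  0.4 -1.   0.  -0.1  0.4]
```

View pics/w19.png

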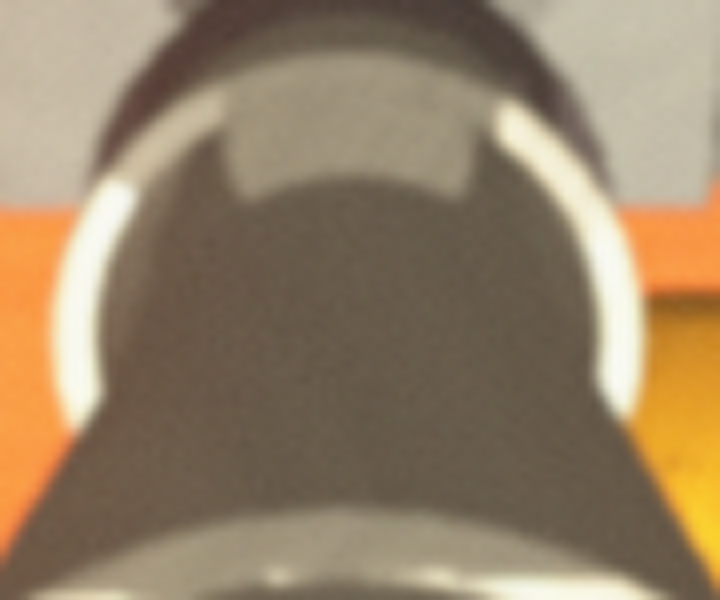

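```bash
python3 - <<'E'
from look import *
R1=Rtool(92.6,30,2.6)@R.from_euler("y",-.35,degrees=True).as_matrix()
plan(m+a*.060-R1@np.array([.0005,-.0003,.1745]),R1,2)
E
```

```text
2 rows of [-0.009, 0.0, 0.035] [0.002, -0.012, 0.003]
```

```bash
python3 -m pendant '[[-0.009,0,0.035,0.002,-0.012,0.003,1],[-0.009,0,0.035,0.002,-0.012,0.003,1],[0,0,0,0,0,0,1],[0,0,0,0,0,0,1],[0,0,0,0,0,0,1],[0,0,0,0,0,0,1]]'
python3 - <<'E'
from look import *
look('pics/w20.png',np.array([np.radians(.35),np.radians(-.18),-.0002,-.0006,.0645]),.11,.0295,sy=200)
R1=Rtool(92.6,30,2.6)@R.from_euler("y",-.35,degrees=True).as_matrix()
plan(m+a*.060-R1@np.array([.0005,-.0003,.1745]),R1,1)
print(ctrl.get_obs()['force'],ctrl.get_obs()['moment'])
E
```

```text
time_s: 19.5
ee_pos: [0.5787, 0.011, 0.302]
eef_rot: [-3.141, 0.531, -3.097]
force: [-0.2, -0.5, -1.9]
grip_width: 0.0569
axis err deg 0.13 foot off (holder x,y,along) mm [ 0.6 -1.1 60.1]
1 rows of [0.003, 0.008, 0.001] [-0.002, 0.002, -0.001]
[ 0.1203255  -0.01351638 -1.60358831] [0.02581281 0.40231801 0.06354993]
```

View pics/w20.png

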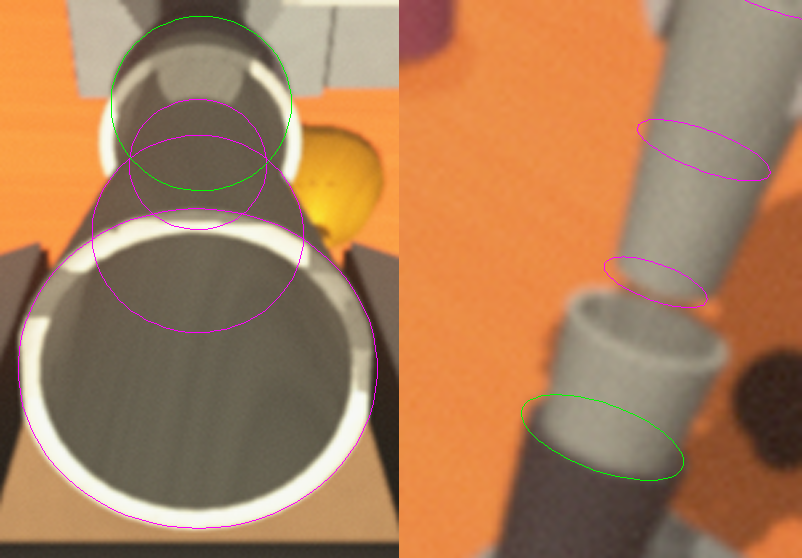

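```bash
python3 -m pendant '[[0.003,0.008,0.12,0,0,0,1],[0.001,0,0.12,0,0,0,1],[0.001,0,0.12,0,0,0,1],[0,0,0,0,0,0,1],[0,0,0,0,0,0,1],[0,0,0,0,0,0,1]]'
python3 - <<'E'
from look import *
look('pics/w21.png',np.array([np.radians(.35),np.radians(-.18),-.0002,-.0006,.0645]),.11,.0295,sy=200)
print(ctrl.get_obs()['force'],ctrl.get_obs()['moment'])
E
```

```text
time_s: 20.1
ee_pos: [0.5999, 0.0129, 0.2652]
eef_rot: [-3.141, 0.531, -3.097]
force: [0.3, -0.3, -1.3]
grip_width: 0.0567
axis err deg 0.17 foot off (holder x,y,along) mm [ 1.  -0.3 17.7]
[-0.10882073  0.19393328 -0.62648191] [0.00423908 0.36294485 0.04009934]
```

View pics/w21.png

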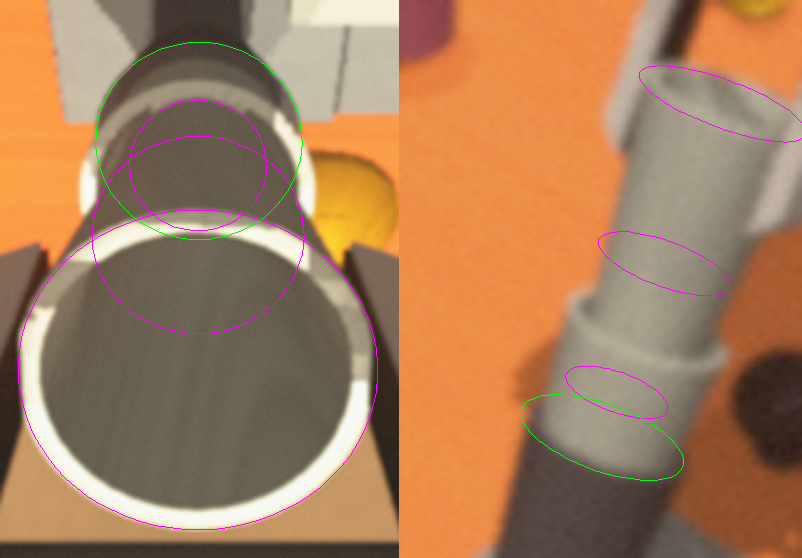

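```bash
python3 -m pendant '[[0.003,0.001,0.08,0,0,0,1],[0.003,0.001,0.08,0,0,0,1],[0.001,0,0.06,0,0,0,1],[0,0,0,0,0,0,1],[0,0,0,0,0,0,1],[0,0,0,0,0,0,1]]'
python3 - <<'E'
from look import *
look('pics/w22.png',np.array([np.radians(.35),np.radians(-.18),-.0002,-.0006,.0645]),.11,.0295,sy=200)
print(ctrl.get_obs()['force'],ctrl.get_obs()['moment'])
E
```

```text
time_s: 20.7
ee_pos: [0.6126, 0.0137, 0.2411]
eef_rot: [-3.141, 0.53, -3.097]
force: [-0.4, 0.3, -1.0]
grip_width: 0.0564
axis err deg 0.13 foot off (holder x,y,along) mm [-0.2  0.  -9.4]
[-0.13474708 -0.16711273 -1.22639948] [-0.01329151  0.35901358  0.06666154]
```

13 mm to go; small steps with force checks.

```bash
python3 -m pendant '[[0,0,0.02,0,0,0,1],[0,0,0.02,0,0,0,1],[0,0,0.02,0,0,0,1],[0,0,0,0,0,0,1]]'
python3 -c "
from look import *
print(ctrl.get_obs()['force'],ctrl.get_obs()['moment'])"
python3 -m pendant '[[0,0,0.012,0,0,0,1],[0,0,0,0,0,0,1]]'
python3 -c "
from look import *
print(ctrl.get_obs()['force'],ctrl.get_obs()['moment'])"
python3 -m pendant '[[0,0,0.01,0,0,0,1],[0,0,0,0,0,0,1]]'
python3 -c "
from look import *
print(ctrl.get_obs()['force'],ctrl.get_obs()['moment'])
look('pics/w22.png',np.array([np.radians(.35),np.radians(-.18),-.0002,-.0006,.0645]),.11,.0295,sy=200)"
```

```text
time_s: 21.13
ee_pos: [0.6163, 0.0138, 0.2345]
eef_rot: [-3.141, 0.53, -3.097]
force: [-0.0, 0.5, -1.2]
grip_width: 0.0564
[-0.01550738  0.48440293 -1.22187253] [0.0042443  0.24351801 0.01168949]
time_s: 21.3
ee_pos: [0.617, 0.0139, 0.2336]
eef_rot: [-3.141, 0.531, -3.097]
force: [1.0, -0.3, -1.2]
grip_width: 0.0567
[ 1.02507313 -0.30777507 -1.17409402] [-0.02102522  0.27222525 -0.04792894]
time_s: 21.47
ee_pos: [0.6176, 0.0139, 0.2326]
eef_rot: [-3.141, 0.531, -3.097]
force: [1.1, -0.3, -1.8]
grip_width: 0.0565
[ 1.09971987 -0.33088298 -1.78734304] [ 0.02561245  0.32573404 -0.00563878]
axis err deg 0.13 foot off (holder x,y,along) mm [ -0.3  -0.  -19.4]
```

```bash
G='python3 -c "
from h import *
print(ctrl.get_obs()[\"moment\"])"'
python3 -m pendant '[[0,0,0.008,0,0,0,1],[0,0,0,0,0,0,1]]'; eval "$G"
python3 -m pendant '[[0,0,0.007,0,0,0,1],[0,0,0,0,0,0,1]]'; eval "$G"
```

```text
time_s: 21.73
ee_pos: [0.6181, 0.0139, 0.2319]
eef_rot: [-3.141, 0.531, -3.097]
force: [1.7, -0.9, -2.0]
grip_width: 0.0563
[ 0.00478045  0.17173732 -0.03298383]
time_s: 21.9
ee_pos: [0.6186, 0.0139, 0.2312]
eef_rot: [-3.141, 0.531, -3.097]
force: [0.2, -1.1, -1.0]
grip_width: 0.0568
[-0.06482154  0.18152447 -0.06453193]
```

```bash
G='python3 -c "
from h import *
print(ctrl.get_obs()[\"moment\"])"'
python3 -m pendant '[[0,0,0.007,0,0,0,1],[0,0,0,0,0,0,1]]'; eval "$G"
python3 -m pendant '[[0,0,0.006,0,0,0,1],[0,0,0,0,0,0,1]]'; eval "$G"
```

```text
time_s: 22.07
ee_pos: [0.619, 0.0139, 0.2305]
eef_rot: [-3.141, 0.531, -3.097]
force: [2.1, -0.5, -1.9]
grip_width: 0.0563
[-0.08341969  0.16692996 -0.04973879]
time_s: 22.23
ee_pos: [0.6194, 0.0139, 0.23]
eef_rot: [-3.141, 0.531, -3.097]
force: [0.3, -0.2, 0.7]
grip_width: 0.0566
[-0.13470538  0.10690457 -0.0682695 ]
```

```bash
G='python3 -c "
from h import *
print(ctrl.get_obs()[\"moment\"])"'
python3 -m pendant '[[0,0,0.004,0,0,0,1],[0,0,0,0,0,0,1],[0,0,0,0,0,0,1]]'; eval "$G"
python3 -c "
from look import *
look('pics/w23.png',np.array([np.radians(.35),np.radians(-.18),-.0002,-.0006,.0645]),.11,.0295,sy=200)"
```

```text
time_s: 22.48
ee_pos: [0.6196, 0.0139, 0.2297]
eef_rot: [-3.141, 0.531, -3.097]
force: [-0.7, -0.5, 3.3]
grip_width: 0.0564
[-0.14214894  0.06215927 -0.10448508]
axis err deg 0.14 foot off (holder x,y,along) mm [  0.   -0.  -23.1]
```

View pics/w23.png

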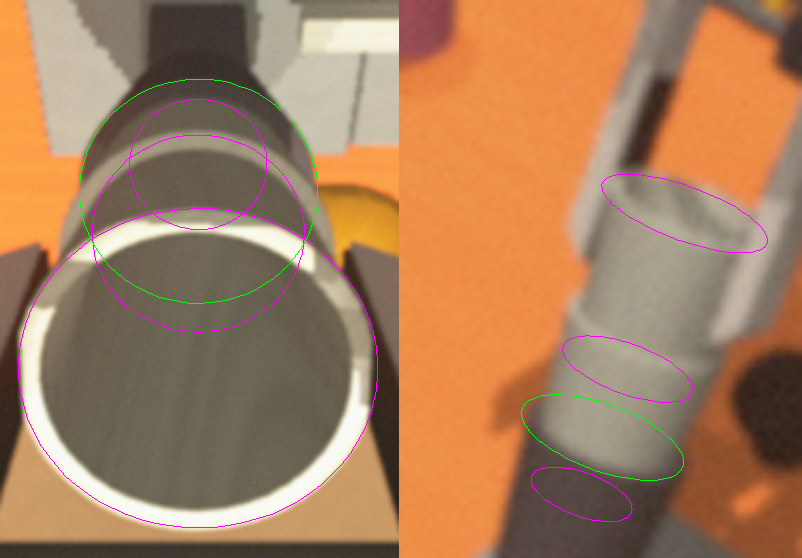

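Clear axial contact of about 4.5 N at a depth of 23.1 mm (expected 22.5). I'll ease the grip, then open.

```bash
python3 -m pendant '[[0,0,0,0,0,0,1],[0,0,0,0,0,0,1],[0,0,0,0,0,0,1]]' 5
python3 -m pendant '[[0,0,0,0,0,0,-0.22],[0,0,0,0,0,0,-0.3],[0,0,0,0,0,0,-0.4],[0,0,0,0,0,0,-0.6],[0,0,0,0,0,0,-1],[0,0,0,0,0,0,-1],[0,0,0,0,0,0,-1],[0,0,0,0,0,0,-1]]' 20
python3 -c "
from look import *
look('pics/w24.png',np.array([np.radians(.35),np.radians(-.18),-.0002,-.0006,.0645]),.11,.0295,sy=200)"
```

```text
time_s: 22.83
ee_pos: [0.6195, 0.014, 0.2294]
eef_rot: [-3.141, 0.531, -3.097]
force: [-1.4, -1.5, 4.1]
grip_width: 0.0578
time_s: 23.5
ee_pos: [0.6195, 0.014, 0.2294]
eef_rot: [-3.141, 0.531, -3.097]
force: [-0.6, -1.0, -0.8]
grip_width: 0.0931
axis err deg 0.13 foot off (holder x,y,along) mm [ -0.3   0.  -23.3]
```

View pics/w24.png

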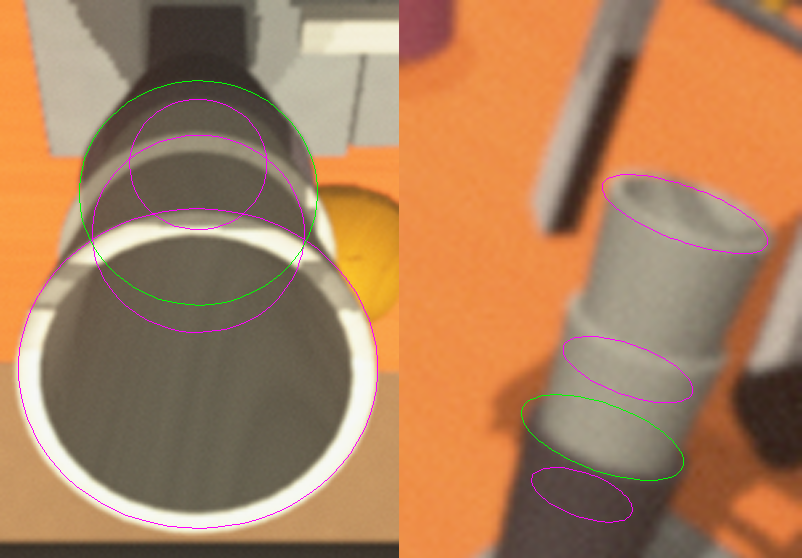

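```bash
python3 -m pendant '[[0,0,-0.1,0,0,0,-1],[0,0,-0.3,0,0,0,-1],[0,0,-0.3,0,0,0,-1],[0,0,-0.3,0,0,0,-1],[0,0,0,0,0,0,-1]]'
python3 - <<'E'
from h import *
plan([.56,.125,.30],Rtool(2.6),16)
E
```

```text
time_s: 24.02
ee_pos: [0.5579, 0.0113, 0.3396]
eef_rot: [-3.14, 0.54, -3.096]
force: [-0.0, 0.3, 1.3]
grip_width: 0.0939
16 rows of [0.047, 0.048, 0.012] [0.05, 0.051, 0.182]
```

```bash
python3 -m pendant '[[0.047,0.048,0.012,0.05,0.051,0.182,0],[0.047,0.048,0.012,0.05,0.051,0.182,1],[0.047,0.048,0.012,0.05,0.051,0.182,1],[0.047,0.048,0.012,0.05,0.051,0.182,1],[0.047,0.048,0.012,0.05,0.051,0.182,1],[0.047,0.048,0.012,0.05,0.051,0.182,1],[0.047,0.048,0.012,0.05,0.051,0.182,1],[0.047,0.048,0.012,0.05,0.051,0.182,1]]'
python3 -m pendant '[[0.047,0.048,0.012,0.05,0.051,0.182,1],[0.047,0.048,0.012,0.05,0.051,0.182,1],[0.047,0.048,0.012,0.05,0.051,0.182,1],[0.047,0.048,0.012,0.05,0.051,0.182,1],[0.047,0.048,0.012,0.05,0.051,0.182,1],[0.047,0.048,0.012,0.05,0.051,0.182,1],[0.047,0.048,0.012,0.05,0.051,0.182,1],[0.047,0.048,0.012,0.05,0.051,0.182,1],[0,0,0,0,0,0,1],[0,0,0,0,0,0,1]]'
python3 - <<'E'
from ov import *
w=cam('wrist');cv2.imwrite('pics/w25.png',w['image'][:,:,::-1])
plan([.59,.125,.26],Rtool(2.6))
plan([.59,.125,.182],Rtool(2.6),None,np.array([.59,.125,.26]),Rtool(2.6))
s=cam('scene');m=np.array([.696,.017,.099]);a=ax(2.6)
cv2.imwrite('pics/w26.png',ov(s,220,200,140,140,4,[(m+.043*a,a,.029,(0,255,0)),(m+.0875*a,a,.0295,(255,0,255))]))
E
```

```text
time_s: 24.68
ee_pos: [0.5386, 0.067, 0.3067]
eef_rot: [3.033, 0.259, 2.37]
force: [0.3, 0.6, -0.9]
grip_width: 0.044
time_s: 25.52
ee_pos: [0.5602, 0.1253, 0.2923]
eef_rot: [-3.132, -0.002, 1.624]
force: [-0.9, -1.0, -0.2]
grip_width: 0.0005
2 rows of [-0.008, 0.126, 0.135] [-0.009, -0.002, 0.007]
2 rows of [0.0, 0.0, 0.325] [0.0, 0.0, 0.0]
```

View pics/w25.png

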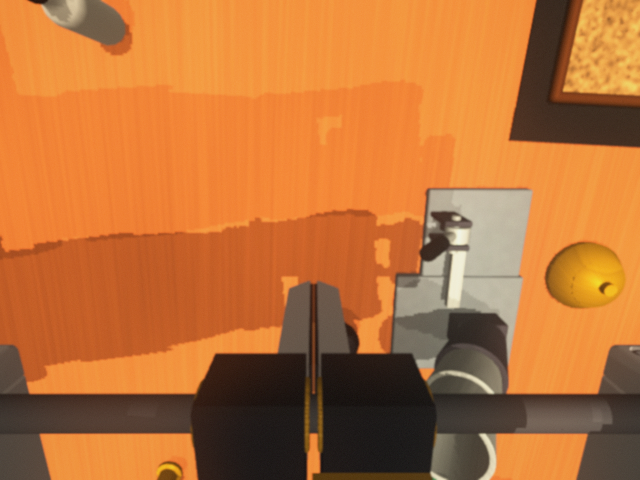

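View pics/w26.png

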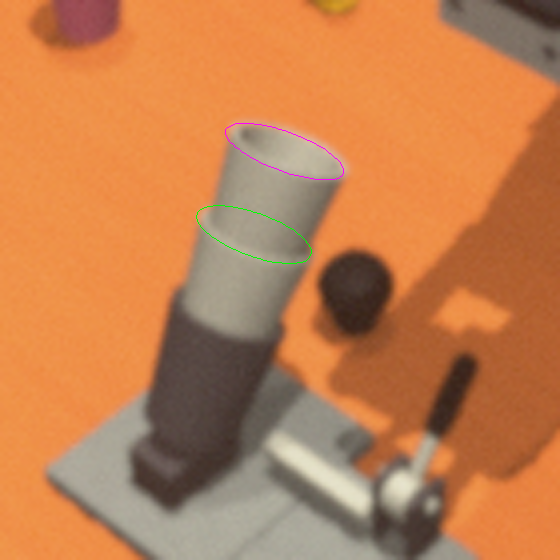

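```bash
python3 -m pendant '[[-0.008,0.126,0.135,-0.009,-0.002,0.007,1],[-0.008,0.126,0.135,-0.009,-0.002,0.007,1],[0,0,0.2,0,0,0,1],[0,0,0.25,0,0,0,1],[0,0,0.2,0,0,0,1],[0,0,0,0,0,0,1],[0,0,0,0,0,0,1],[0,0,0,0,0,0,1]]'
python3 - <<'E'
from ov import *
w=cam('wrist')
t=cam('scene')
cv2.imwrite('pics/w27.png',np.hstack([cv2.resize(w['image'][:,:,::-1],(400,300)),crop(t['image'],260,240,100,75,4,0)]))
print(ctrl.get_obs()['force'],pose()[0])
E
```

```text
time_s: 26.28
ee_pos: [0.5907, 0.1252, 0.1843]
eef_rot: [3.139, -0.001, 1.614]
force: [-0.2, -0.6, 0.3]
grip_width: 0.0004
[-0.49447627 -0.02906307  0.38414318] [0.5907196  0.12521075 0.18441936]
```

View pics/w27.png

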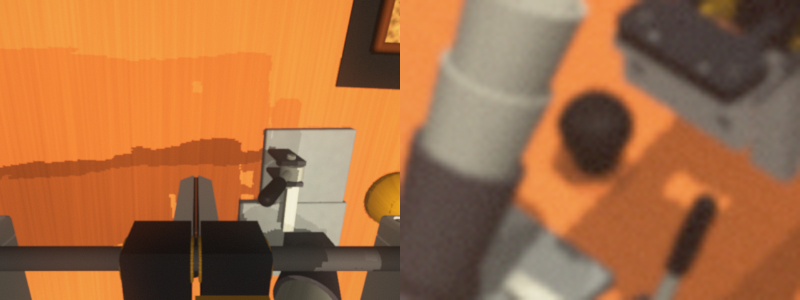

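```bash
python3 -m pendant '[[0,0.12,0,0,0,0,1],[0,0.12,0,0,0,0,1],[0,0.06,0,0,0,0,1],[0,0.06,0,0,0,0,1],[0,0,0,0,0,0,1]]'
python3 -m pendant '[[0,0.08,0,0,0,0,1],[0,0.08,0,0,0,0,1],[0,0,0,0,0,0,1]]'
python3 - <<'E'
from ov import *
w=cam('wrist')
t=cam('scene')
cv2.imwrite('pics/w28.png',np.hstack([cv2.resize(w['image'][:,:,::-1],(400,300)),crop(t['image'],280,250,100,75,4,0)]))
E
```

```text
time_s: 26.8
ee_pos: [0.6335, 0.127, 0.1829]
eef_rot: [-3.141, -0.001, 1.614]
force: [-4.0, 0.5, -2.3]
grip_width: 0.0004
time_s: 27.05
ee_pos: [0.6529, 0.1279, 0.1831]
eef_rot: [-3.141, -0.001, 1.614]
force: [-7.3, -1.8, 1.3]
grip_width: 0.0003
```

View pics/w28.png

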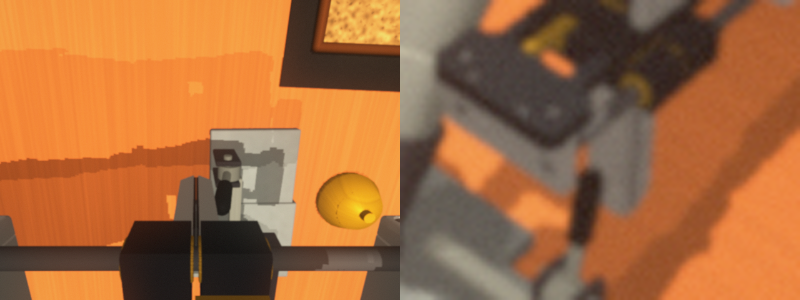

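Pushing as expected (lever near vertical, about 7 N). Continue.

```bash
python3 -m pendant '[[0,0.08,0,0,0,0,1],[0,0.08,0,0,0,0,1],[0,0,0,0,0,0,1]]'
python3 -m pendant '[[0,0.08,0,0,0,0,1],[0,0.08,0,0,0,0,1],[0,0,0,0,0,0,1]]'
python3 -m pendant '[[0,0.08,0,0,0,0,1],[0,0.08,0,0,0,0,1],[0,0,0,0,0,0,1]]'
```

```text
time_s: 27.4
ee_pos: [0.6722, 0.1288, 0.1837]
eef_rot: [3.141, -0.001, 1.614]
force: [-6.4, 0.4, 5.2]
grip_width: 0.0007
time_s: 27.65
ee_pos: [0.6916, 0.1294, 0.1828]
eef_rot: [3.141, -0.001, 1.613]
force: [-0.0, -0.4, -0.2]
grip_width: 0.0006
time_s: 27.9
ee_pos: [0.7107, 0.1302, 0.1829]
eef_rot: [3.14, -0.001, 1.613]
force: [-0.3, 0.4, 0.2]
grip_width: 0.0006
```

Force dropped to zero, so the lever should have snapped over. I'll lift straight up, back off and check.

```bash
python3 -m pendant '[[0,0,-0.2,0,0,0,1],[0,0,-0.3,0,0,0,1],[0,0,-0.3,0,0,0,1],[0,0,-0.3,0,0,0,1],[0.15,-0.25,0,0,0,0,1],[0.2,-0.28,0,0,0,0,1],[0.2,-0.28,0,0,0,0,1],[0.2,-0.28,0,0,0,0,1],[0.2,-0.28,0,0,0,0,1],[0,0,0,0,0,0,1]]'
python3 -m pendant '[[0.2,-0.28,0,0,0,0,1],[0.2,-0.28,0,0,0,0,1],[0,0,0,0,0,0,1],[0,0,0,0,0,0,1]]'
python3 - <<'E'
from ov import *
s=cam('scene');t=cam('top');a=ax(2.6);m=np.array([.696,.017,.099])
C=[(m+.043*a,a,.029,(0,255,0)),(m+.0875*a,a,.0295,(255,0,255))]
cv2.imwrite('pics/w29.png',np.hstack([ov(t,225,115,125,125,3.2,C),ov(s,225,210,125,125,3.2,C)]))
cv2.imwrite('pics/s30.png',s['image'][:,:,::-1]);cv2.imwrite('pics/t30.png',t['image'][:,:,::-1])
P=np.array([.681,.126,.048]);
import math
an=math.radians(-35)+2.0; print(proj(t,[P+.068*np.array([math.sin(an),0,math.cos(an)])]),proj(s,[P+.068*np.array([math.sin(an),0,math.cos(an)])]))
E
```

```text
time_s: 28.73
ee_pos: [0.5358, 0.2401, 0.3155]
eef_rot: [3.141, -0.002, 1.617]
force: [0.4, 0.4, -0.4]
grip_width: 0.0004
time_s: 29.07
ee_pos: [0.4704, 0.2828, 0.3153]
eef_rot: [3.14, -0.002, 1.616]
force: [-0.4, -0.0, 1.0]
grip_width: 0.0007
[[247.94977291 138.04123063]] [[296.41517331 337.23363282]]
```

View pics/w29.png

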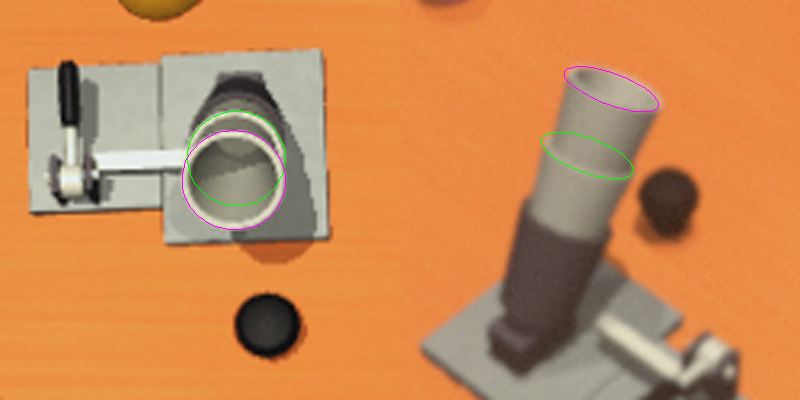

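View pics/t30.png

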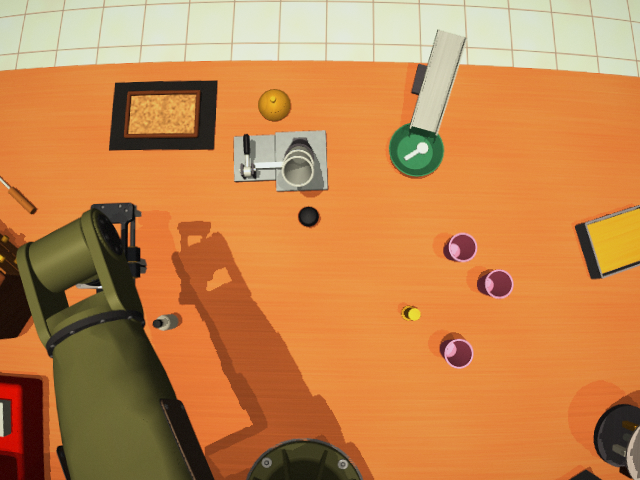

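View pics/s30.png

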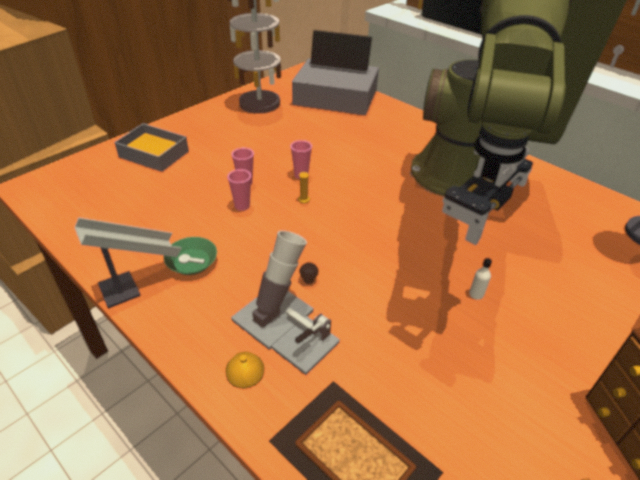

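```bash
python3 - <<'E'
from ov import *
import math
s=cam('scene');P=np.array([.681,.126,.048])
pts=[]
for q,c in ((0,(255,0,0)),(1.15,(0,255,255)),(1.6,(255,0,255)),(2.0,(0,255,0))):
    an=math.radians(-35)+q; pts.append((P+.068*np.array([math.sin(an),.045*math.sin(an),math.cos(an)]),c))
cv2.imwrite('pics/w31.png',np.hstack([ov(s,280,280,66,66,6,[]),ov(s,280,280,66,66,6,[],pts)]))
print(ctrl.get_obs()['time_s'])
E
```

```text
29.2167
```

View pics/w31.png

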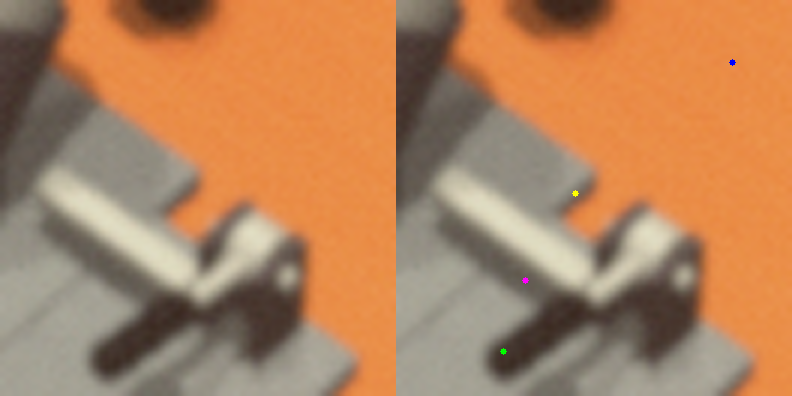

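The grip end lies exactly on the predicted point for 2.0 rad, fully closed. Bystanders are where they started, so I'm handing in.

```bash
python3 -c "
from station import hand_in
print(hand_in())"
```

```text
the job is handed in; nothing more can be done
None
```

The job is done and handed in at about 29 s of the 72 s allowed; no verdict is reported.

- **Short cup:** I lowered it along the lean into the sleeve until it met light contact of about 4 N, with its foot about 51.7 mm inside the mouth (52 expected), then let go. On the way the cup swung about 7° in my first, lighter grip. I saw this as the foot reached the sleeve mouth, backed out, gripped harder and matched the tilt before inserting.
- **Tall cup:** I lowered it into the short cup until it met about 4.5 N of contact, with its foot about 23 mm inside the sleeve mouth (22.5 expected), then let go.
- **Lever:** I pushed it over its high point with closed fingers at about 7 N. The force then fell to zero, and its tip sits at the predicted position for 2.0 rad, fully closed.
- **Last checks:** Both cup rims match the expected resting positions in the pictures. The viewer, oil bottle, knob and key look where they started, and the robot was clear of everything.
- **Disagreements:** The scene and top cameras differed by about 5 mm. I settled positions with the wrist camera, which fitted within about 1 mm.

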